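Stand four sample containers in their matching spill trays

TASK

Four sample containers - a large round jar, a square bottle, a small round vial and an oblong slide box - stand among four empty steel spill trays on the lab bench. Stand each container upright in the tray whose outline matches its base, flat on the tray's floor and about centred, with the square bottle and the slide box turned in line with their trays. Set them down gently without dropping or tipping them, and leave the amber reagent bottle and the glass beaker where they are.

Things in the scene. Friction and masses are not known exactly. Their poses are not given: they have to be found in the camera images.
- jar: Large round sample jar of white plastic with an orange screw cap, standing on the bench. Body 56 mm in diameter, straight up to 56 mm, shoulder to 62 mm; cap 50 mm in diameter, top at 80 mm. About 250 g. Origin: centre of the underside; z up. Round, so its yaw does not matter.
- bottle: Square bottle of white plastic with a round orange screw cap, standing on the bench. Body 50 x 50 mm with flat sides, 58 mm high; cap 36 mm in diameter from 62 to 80 mm. About 250 g. Origin: centre of the underside; z up. x and y are square to its sides.
- vial: Small round vial of white plastic with an orange cap, standing on the bench. Body 28 mm in diameter, 54 mm high; cap 25 mm in diameter, top at 70 mm. About 60 g. Origin: centre of the underside; z up. Round, so its yaw does not matter.
- slide_box: Oblong box for microscope slides, closed: white plastic with a flat orange top part (does not open). 86 mm long (its x) x 40 mm wide (its y) x 50 mm high, lying on its base. About 200 g. Origin: centre of the underside; z up. 
- jar_tray: Large round spill tray, 80 mm across outside, 72 mm inside the rim; belongs to the jar. Fixed to the bench and empty at the start. Bright steel, floor 4 mm thick (its top 4 mm above the bench), rim 10 mm high over the bench and 4 mm thick. Origin: centre of the underside, on the bench; z up. 
- bottle_tray: Square spill tray, 74 x 74 mm outside, 66 x 66 mm inside the rim; belongs to the square bottle. Fixed to the bench and empty at the start. Bright steel, floor 4 mm thick (its top 4 mm above the bench), rim 10 mm high over the bench and 4 mm thick. Origin: centre of the underside, on the bench; z up. x and y are square to its sides.
- vial_tray: Small round spill tray, 52 mm across outside, 44 mm inside the rim; belongs to the vial. Fixed to the bench and empty at the start. Bright steel, floor 4 mm thick (its top 4 mm above the bench), rim 10 mm high over the bench and 4 mm thick. Origin: centre of the underside, on the bench; z up. 
- slide_box_tray: Oblong spill tray, 110 mm (its x) x 64 mm (its y) outside, 102 x 56 mm inside the rim; belongs to the slide box. Fixed to the bench and empty at the start. Bright steel, floor 4 mm thick (its top 4 mm above the bench), rim 10 mm high over the bench and 4 mm thick. Origin: centre of the underside, on the bench; z up. 
- reagent_bottle: Bystander: amber glass bottle with black cap and blank paper label, 68 mm in diameter, 130 mm high, loose, at the left edge of the work. Leave it alone. Origin: centre of the underside; z up. 
- beaker: Bystander: empty clear glass beaker, 66 mm in diameter, 80 mm high, loose, beyond the work as seen from the robot. Leave it alone. Origin: centre of the underside; z up. 
Not all that is in view belongs to the job. What is shaped like the bottle but blue is not meant. Leave any black look-alike of the jar alone.

How it is judged:
By the outcome, as a careful person would: the job done as asked, in the order asked, and still so for the second after the job is handed in, with the robot touching nothing.
It also fails if it takes over 106 s, if anything falls off the work surface, if the arm or the gripper's body presses on something with over 40 N, if the wrist force passes 120 N, or if a joint passes its speed limit or range.

ROBOT

A 7-joint arm with a two-finger parallel gripper is mounted at the origin on the work surface. World frame = base frame: x ahead of the robot, y to its left, z up, the work surface at z = 0. Lengths are in m, angles in rad, forces in N, time in s.
With the tool pointing down it reaches from about 0.425 to 0.925 m from the base axis. Payload 6.8 kg.
Tool frame: the origin (TCP) lies midway between the tips of the shut fingers; the grasp point (between the pads) lies 19 mm behind it; z points along the fingers, x is the direction in which the jaws open and shut, and the axes are right-handed (so a half turn about z gives the same grasp; the last joint's range is limited). The gripper opens to 85 mm and grips with 20 to 120 N. Pads are 22 mm wide; open, the fingers measure 114 mm over their backs; the gripper's body (76 mm by 85 mm) begins 54 mm behind the grasp point. The pads swing forward as they close: fully open they stand 13 mm farther back than shut.
Start: joints at [1.149, 0.477, 0.022, 1.555, -0.011, 1.109, -0.083], TCP at [0.208, -0.642, 0.231] pointing down, gripper open.
Joint ranges: [-2.96, 2.96], [-0.34, 2.1], [-1.41, 1.46], [0.24, 2.44], [-1.37, 4.51], [0.17, 1.92], [-2.96, 2.96]. Speed limits (rad/s): [2.39, 2.39, 3.14, 3.14, 3.14, 3.14, 3.14].

INTERFACE

Orientations are given as [roll, pitch, yaw] about the fixed x, y, z axes, in that order (R = Rz(yaw) Ry(pitch) Rx(roll)).
In Python, from workcell import robot gives the robot as it stands.
- The arm moves only by the shell command python3 -m jog 'ROWS' [OPENING] [FORCE]. ROWS is JSON, a list that holds one entry, the list of rows, each a list of 6 numbers: the shift along the world's x, y, z in mm, then the turn, a rotation vector about the world's x, y, z in rad. In form: [[[dx, dy, dz, ax, ay, az], ...]]. A call has 1 to 10 rows; each row shifts and turns the commanded pose from where the row before left it; what a row does not reach is not made up. A row lasts 1/12 s, in which the tool goes at most 41.7 mm and 7.16 degrees, less where a joint would pass 70% of its speed; a pose out of reach is approached as far as the arm can. A call is refused whole if a number of a shift passes 41.7 or a number of a turn 0.125, either way. A call with a gripper value outside its range is refused whole. OPENING is the closure, from -1 (fully open) to 1 (shut), so that 0 is half open, set as the call begins (- or left out, the last holds). The fingers move at their own pace and stop on an object; FORCE is the grip in N (left out, the last holds). Time passes only in rows, so rows that do not move let the fingers close. It gives the time, the measured TCP pose, the force and the opening at its end, in the units of the state.
- robot.sense(): the state, without advancing time (a new reading comes with each control period).
- robot.capture(name): name is "scene" or "top" or "wrist"; returns a dict with "color" (400x640x3 uint8, blue, green, red), "z_map" (400x640 float32, m along the optical axis (not along the pixel's ray), 0 where there is no reading), "mtx" (3x3 intrinsics, pixels), "view" (4x4, takes a point from world to camera coordinates); the wrist camera has in their place "tool_from_camera" (4x4, takes a point from camera to tool coordinates, whose origin is the TCP and whose axes are the tool frame's). Camera axes: x right, y up, looking along -z (the intrinsics and any distortion apply to the point x, -y, -z); pixel columns grow to the right and rows downward; lengths in m; the calibration is good to about 2 mm. A picture is of the moment at which its call begins: read the wrist's pose just before it.
- robot.hand_in(): hands the job in, once; it reports no verdict.
The state is a dict: "t": time; "qpos": joint angles; "joint_velocities": joint speeds; "joint_torque": joint torques, N m; "eef_pos": TCP position; "ee_rot": TCP orientation; "wrist_force": force on the tool from outside, world axes, zero at the start; "torque": the same for the moment, N m; "width": finger opening in m.
Only numpy, scipy, OpenCV 4.12 (cv2) and the standard library are available. Lean on these libraries where they do the work, as an engineer would, in place of code of your own. Each camera call takes 0.05 s, during which the arm holds its last target.

## Working session

There is one attempt and no reset: what is moved stays moved. The work goes in short steps, Python scripts to look and compute and a shell command to move; the robot and the scene stay as the last step left them, time stands still between calls to the robot, and variables do not carry over. Pictures are saved under pics/ and viewed, and the job is handed in when it is done.

```bash
mkdir -p pics; ls; python3 - <<'E'
from workcell import robot
import cv2
s=robot.sense()
print({k:(v if not hasattr(v,'tolist') else v.tolist()) for k,v in s.items()})
for n in ("scene","top"):
    c=robot.capture(n); cv2.imwrite(f"pics/{n}0.png",c["color"]); print(n,c["mtx"].tolist() if hasattr(c["mtx"],'tolist') else c["mtx"],c["view"],c.keys())
    import pickle; pickle.dump(c,open(f"{n}0.pkl","wb"))
E
```

```text
pics
{'t': 0.0, 'qpos': [1.1489124917014528, 0.4777971536141092, 0.022326452169054677, 1.5564648412015565, -0.011535580015170296, 1.1093179149372046, -0.08310388748690316], 'joint_velocities': [0.0008454424337813706, 0.0005265634179571194, 0.0008190471752791425, 0.001692077423114108, 0.000683445978832343, 0.0009168239653769498, 0.0003454066093653559], 'joint_torque': [6.482672915808507e-05, -59.64524030685425, 1.607808955013752, -28.11946928501129, 0.012387999740894884, 0.009438417619094253, 1.4379486401594477e-05], 'eef_pos': [0.20816041390709647, -0.6414632394410786, 0.23032178556483077], 'ee_rot': [3.141491863715979, 0.001857202606747821, -1.2569990813470255], 'wrist_force': [-0.13070780848231373, 0.0285573378459618, -0.06863151927652217], 'torque': [-0.015961919702528873, 0.033956437344482955, 0.003342791395355015], 'width': 0.08569246240732929}
scene [[365.98729743847395, 0.0, 316.62487911488194], [0.0, 365.98729743847395, 196.13861910676943], [0.0, 0.0, 1.0]] [[ 0.76143886  0.64822409 -0.00404808 -0.5117143 ]
 [-0.43971188  0.52107751  0.73152696  0.19883759]
 [ 0.47630276 -0.55523307  0.6818005  -1.17118507]
 [ 0.          0.          0.          1.        ]] dict_keys(['color', 'z_map', 'mtx', 'view'])
top [[469.59640880709827, 0.0, 314.6078011618916], [0.0, 469.59640880709827, 199.5588372061242], [0.0, 0.0, 1.0]] [[-0.01980216 -0.99953775 -0.02306863  0.10188189]
 [ 0.98074895 -0.0239028   0.1938044  -0.59358055]
 [-0.19426622 -0.01878679  0.98076893 -1.08901437]
 [ 0.          0.          0.          1.        ]] dict_keys(['color', 'z_map', 'mtx', 'view'])
```

View pics/top0.png

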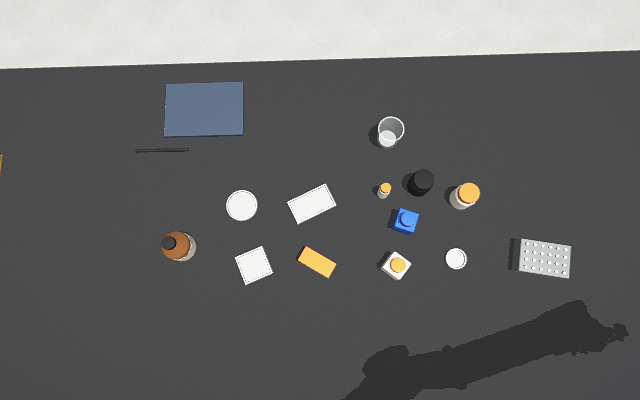

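View pics/scene0.png

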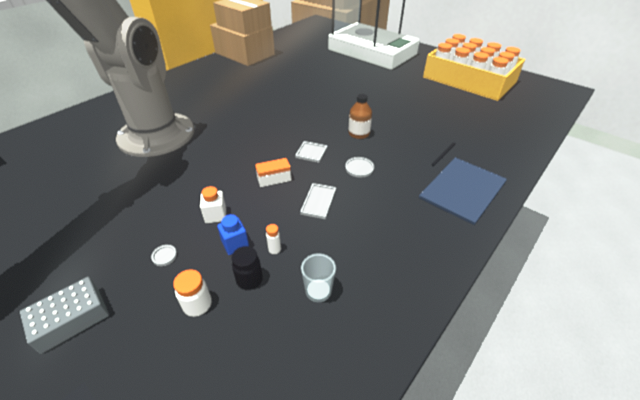

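Top view: trays are round at (241,205), square at (254,265), oblong at (312,204) and small round at (456,259). Containers are the jar (466,196), vial (384,190), bottle (397,265) and slide box (317,262). The black jar (421,183) and blue bottle (406,221) are decoys.

```bash
cat > h.py <<'E'
import numpy as np, cv2, pickle
def cloud(c):
    z=c["z_map"].astype(float); K=np.array(c["mtx"]); h,w=z.shape
    u,v=np.meshgrid(np.arange(w),np.arange(h))
    x=(u-K[0,2])/K[0,0]*z; y=(v-K[1,2])/K[1,1]*z
    P=np.stack([x,-y,-z,np.ones_like(z)],-1)
    T=np.linalg.inv(np.array(c["view"]))
    return (P@T.T)[...,:3]
def cloud_wrist(c,T):
    d=dict(c); d["view"]=np.linalg.inv(T@np.array(c["tool_from_camera"])); return cloud(d)
E
python3 - <<'E'
from h import *
c=pickle.load(open("top0.pkl","rb")); P=cloud(c); im=c["color"]
cv2.imwrite("pics/top0z.png",cv2.resize(im[120:300,150:590],None,fx=1.8,fy=1.8,interpolation=cv2.INTER_CUBIC))
print("bench z",[P[v,u].round(3).tolist() for u,v in [(350,150),(200,320),(500,300),(280,235),(430,240)]])
valid=c["z_map"]>0
m=((P[...,2]>0.0025)&valid&(P[...,0]>0.2)&(P[...,0]<0.95)).astype(np.uint8)
n,l,st,_=cv2.connectedComponentsWithStats(m,connectivity=4)
for i in range(1,n):
    if st[i,4]<60: continue
    q=P[l==i]; mx=np.percentile(q[:,2],98)
    top=q[q[:,2]>mx-0.006]
    r=cv2.minAreaRect((top[:,:2]*1000).astype(np.float32))
    r2=cv2.minAreaRect((q[:,:2]*1000).astype(np.float32))
    print(st[i].tolist(),"ztop",mx.round(4),"top",np.round(r[0],1),np.round(r[1],1),round(r[2],1),"all",np.round(r2[0],1),np.round(r2[1],1),round(r2[2],1))
E
```

```text
bench z [[0.738, -0.006, -0.001], [0.312, 0.377, 0.004], [0.346, -0.358, 0.003], [0.518, 0.18, -0.001], [0.497, -0.198, 0.001]]
[163, 81, 84, 59, 4282] ztop 0.0168 top [859.3 380.4] [209.9 150.6] 89.9 all [863.  380.1] [163.1 223.2] 0.5
[376, 115, 29, 35, 663] ztop 0.0819 top [ 765.5 -102.3] [61.9 65.3] 87.2 all [ 775.7 -110.9] [64.3 92.6] 50.2
[134, 147, 56, 7, 179] ztop 0.0115 top [748.5 491.2] [ 11.4 138.5] 0.7 all [750.2 491.6] [ 14.6 146.9] 0.0
[406, 166, 29, 32, 560] ztop 0.0835 top [ 635.7 -173.9] [48.1 47.7] 53.7 all [ 641.7 -180. ] [59.4 72.2] 51.3
[287, 182, 50, 42, 863] ztop 0.0129 top [596.3  98.6] [ 64.4 109.9] 24.8 all [597.4  97.8] [ 69.6 112.2] 25.6
[377, 182, 15, 17, 159] ztop 0.0741 top [619.2 -83.8] [22.1 23.3] 85.9 all [624.7 -87.7] [26.9 39.6] 50.7
[448, 182, 34, 28, 600] ztop 0.0833 top [ 599.7 -280.4] [47.7 48.5] 42.7 all [ 606.7 -291.2] [57.3 81.7] 27.3
[224, 189, 34, 32, 603] ztop 0.0129 top [596.2 277.9] [77.6 78.3] 88.8 all [597.3 278. ] [80.3 77.5] 44.3
[390, 207, 30, 28, 532] ztop 0.0829 top [ 541.  -131.4] [33.3 33.1] 41.8 all [ 546.9 -135.3] [56.2 69.2] 60.1
[160, 230, 40, 33, 884] ztop 0.1324 top [491.6 423.3] [28.5 29.8] 53.3 all [497.  436.8] [100.4  73.5] 65.4
[512, 238, 59, 41, 1973] ztop 0.0501 top [ 443.3 -456.7] [118.9  79.4] 79.7 all [ 445.5 -467.9] [143.2  90.4] 78.7
[234, 245, 40, 40, 704] ztop 0.0132 top [443.9 245.9] [74.  74.4] 22.3 all [445.8 247.7] [81.  79.1] 19.9
[298, 246, 38, 32, 626] ztop 0.0543 top [446.1  87.7] [85.2 39.5] 58.3 all [450.1  88.3] [92.1 50.4] 61.0
[445, 248, 23, 22, 285] ztop 0.013 top [ 449.6 -256.6] [49.1 49.5] 86.0 all [ 449.4 -255.5] [50.8 52.8] 13.0
[381, 251, 30, 30, 520] ztop 0.0828 top [ 433.  -102.7] [32.8 34.8] 89.5 all [ 436.  -105.6] [57.5 60.4] 48.0
```

View pics/top0z.png

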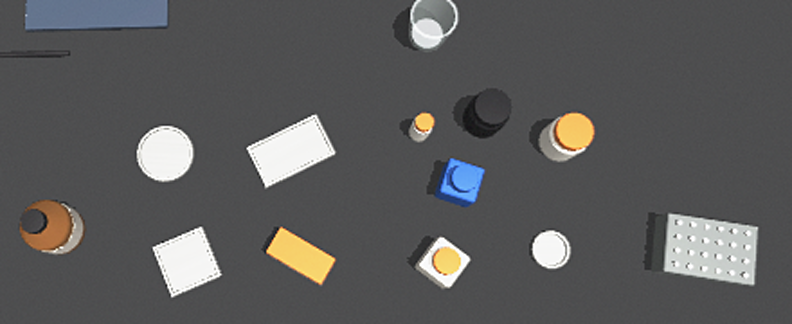

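```bash
python3 - <<'E'
from h import *
for n in ("scene","top"):
    c=pickle.load(open(n+"0.pkl","rb")); P=cloud(c); im=c["color"].astype(int)
    hsv=cv2.cvtColor(c["color"],cv2.COLOR_BGR2HSV)
    org=(hsv[...,0]>8)&(hsv[...,0]<25)&(hsv[...,1]>120)&(hsv[...,2]>100)
    for nm,(x,y),h in [("jar",(600,-280),80),("bottle",(433,-103),80),("vial",(619,-84),70),("box",(446,88),50),("blue",(541,-131),80),("black",(636,-174),80)]:
        d=np.hypot(P[...,0]*1000-x,P[...,1]*1000-y)<60
        z=P[...,2]*1000
        q=P[d&(abs(z-h-2)<5)&(org if nm not in("blue","black") else True)]*1000
        r=cv2.minAreaRect(q[:,:2].astype(np.float32))
        print(n,nm,"z",np.median(q[:,2]).round(1),np.round(r[0],1),np.round(r[1],1),round(r[2],1),"mean",q[:,:2].mean(0).round(1))
        if nm in("bottle","blue"):
            q=P[d&(abs(z-58-2)<6)]*1000
            r=cv2.minAreaRect(q[:,:2].astype(np.float32)); print("  body",np.median(q[:,2]).round(1),np.round(r[0],1),np.round(r[1],1),round(r[2],1))
    for nm,(x,y),R in [("jt",(596,278),60),("bt",(444,246),70),("vt",(450,-256),45),("st",(596,98),75)]:
        d=np.hypot(P[...,0]*1000-x,P[...,1]*1000-y)<R
        b=d&(im.min(-1)>110)
        q=P[b]*1000
        hull=cv2.convexHull(q[:,:2].astype(np.float32))
        r=cv2.minAreaRect(hull); cc=cv2.fitEllipse(hull)
        print(n,nm,len(q),"z",np.percentile(q[:,2],[5,50,95]).round(1),np.round(r[0],1),np.round(r[1],1),round(r[2],1),"ell",np.round(cc[0],1))
    cv2.imwrite(f"pics/{n}b.png",cv2.resize(c["color"][130:300,350:490] if n=="top" else c["color"][120:320,140:400],None,fx=3,fy=3,interpolation=cv2.INTER_CUBIC))
E
```

```text
scene jar z 79.1 [ 600.9 -284.4] [48.2 48.8] 86.3 mean [ 602.  -284.8]
scene bottle z 78.9 [ 433.4 -105.7] [31.6 35.3] 69.1 mean [ 433.8 -106.2]
  body 56.8 [ 433.8 -107.4] [48.8 51.3] 51.6
scene vial z 69.1 [620.9 -88.3] [23.3 21. ] 25.3 mean [620.9 -88.1]
scene box z 48.7 [446.6  83.2] [85.6 41.4] 58.7 mean [446.8  82.3]
scene blue z 79.1 [ 541.9 -135.6] [34.7 33.9] 32.3 mean [ 542.2 -136.3]
  body 56.9 [ 541.6 -136. ] [48.7 49.3] 69.8
scene black z 78.9 [ 637.  -178.4] [48.  48.5] 77.9 mean [ 637.5 -178.9]
scene jt 487 z [-1.1  3.   8.7] [593.4 281.3] [83.2 98.2] 36.0 ell [590.9 282.6]
scene bt 490 z [-1.8  2.9  9.1] [436.  249.9] [83.5 98.1] 22.2 ell [436.6 250.8]
scene vt 433 z [-0.8  4.   9.6] [ 443.7 -258.6] [54.6 64.9] 57.0 ell [ 443.1 -257.8]
scene st 900 z [-0.7  3.1  9.1] [590.2 101.8] [ 70.1 130.3] 25.0 ell [591.9 100.2]
top jar z 80.3 [ 599.7 -280.4] [47.7 48.5] 42.7 mean [ 600.2 -280.1]
top bottle z 79.8 [ 431.8 -102.6] [32.7 32.4] 89.5 mean [ 432.8 -101.7]
  body 57.6 [ 432.9 -102.8] [49.  50.1] 50.8
top vial z 70.3 [619.3 -83.8] [22.5 23.4] 87.6 mean [620.  -84.2]
top box z 50.1 [446.1  87.6] [85.4 39.6] 58.2 mean [445.9  87.6]
top blue z 79.5 [ 541.  -131.4] [33.3 33.1] 41.8 mean [ 541.3 -131.4]
  body 57.4 [ 540.9 -131.9] [50.1 49.2] 70.2
top black z 80.0 [ 635.9 -174.1] [47.9 48.4] 58.5 mean [ 636.2 -174.1]
top jt 776 z [ 0.3  4.5 11. ] [596.5 277.8] [79.3 79. ] 89.2 ell [597.2 278.6]
top bt 924 z [ 0.2  4.5 11.5] [443.3 246.5] [74.8 76.4] 21.5 ell [443.1 245.6]
top vt 365 z [ 0.1  4.6 11.8] [ 449.7 -258.3] [53.6 52.5] 77.7 ell [ 449.5 -258.6]
top st 1104 z [-0.1  4.6 11.5] [596.7  98. ] [ 65. 113.] 25.3 ell [595.6 101.6]
```

View pics/topb.png

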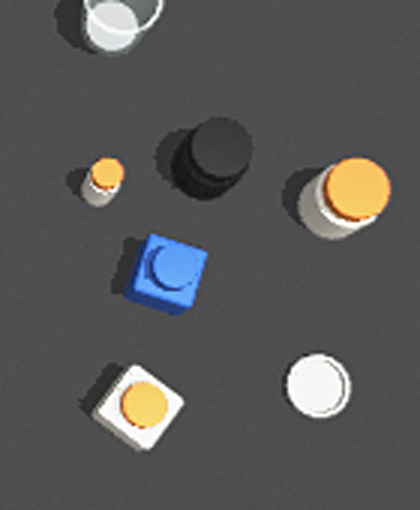

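View pics/sceneb.png

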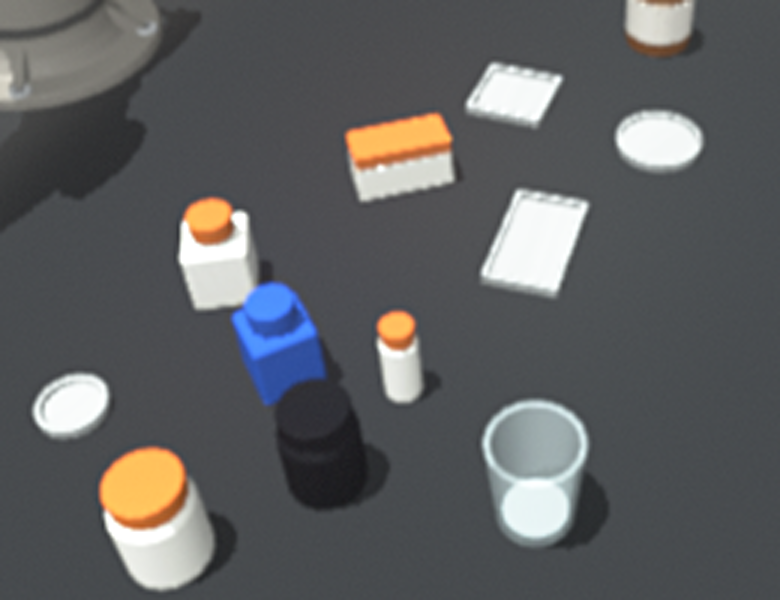

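```bash
python3 -m jog '[[[20.5,28,0,0,0,0.054],[20.5,28,0,0,0,0.054],[20.5,28,0,0,0,0.054],[20.5,28,0,0,0,0.054],[20.5,28,0,0,0,0.054],[20.5,28,0,0,0,0.054],[20.5,28,0,0,0,0.054],[20.5,28,0,0,0,0.054],[20.5,28,0,0,0,0.054],[20.5,28,0,0,0,0.054]]]' -0.2 30
python3 -m jog '[[[20.5,28,0,0,0,0.054],[20.5,28,0,0,0,0.054],[20.5,28,0,0,0,0.054],[20.5,28,0,0,0,0.054],[20.5,28,0,0,0,0.054],[20.5,28,0,0,0,0.054],[20.5,28,0,0,0,0.054],[20.5,28,0,0,0,0.054],[20.5,26,0,0,0,0.054],[0,0,0,0,0,0]]]' 
cat > look.py <<'E'
from h import *
from workcell import robot
import sys
from scipy.spatial.transform import Rotation as R
def look(name):
    s=robot.sense(); c=robot.capture("wrist")
    T=np.eye(4); T[:3,:3]=R.from_euler("xyz",s["ee_rot"]).as_matrix(); T[:3,3]=s["eef_pos"]
    cv2.imwrite(f"pics/{name}.png",c["color"]); pickle.dump((c,T),open(name+".pkl","wb"))
    print("pos",np.round(np.array(s["eef_pos"])*1000,1),"rot",np.round(s["ee_rot"],4),"t",s["t"],"F",np.round(s["wrist_force"],1),"w",round(s["width"],4),"q",np.round(s["qpos"],2))
    P=cloud_wrist(c,T); return c,T,P
if __name__=="__main__": look(sys.argv[1])
E
python3 look.py w1
```

```text
t: 0.93
eef_pos: [0.4138, -0.3604, 0.2311]
ee_rot: [3.141, 0.001, -0.714]
wrist_force: [0.4, 0.5, 0.8]
width: 0.0512
t: 1.77
eef_pos: [0.6011, -0.1038, 0.2312]
ee_rot: [-3.136, -0.001, -0.219]
wrist_force: [0.5, 0.7, -0.2]
width: 0.0512
pos [ 601.1 -103.8  231.2] rot [-3.1363e+00 -1.1000e-03 -2.1910e-01] t 1.7667 F [ 0.5  0.7 -0.2] w 0.0512 q [ 0.4   0.4  -0.43  1.7   0.18  1.08 -0.3 ]
```

View pics/w1.png

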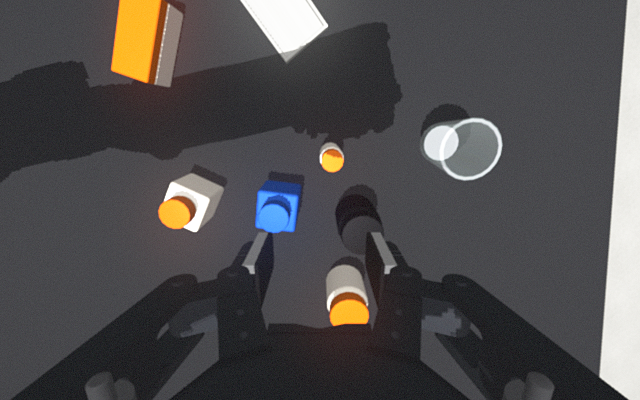

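Wrist view: the vial cap is at (332,160), bottle cap (177,212), jar cap (349,312) and slide box at (145,40); the fingers point down the picture.

```bash
cat > meas.py <<'E'
from h import *
import sys
def caps(c,P):
    hsv=cv2.cvtColor(c["color"],cv2.COLOR_BGR2HSV)
    m=((hsv[...,0]>8)&(hsv[...,0]<25)&(hsv[...,1]>120)&(hsv[...,2]>120)).astype(np.uint8)
    n,l,st,ce=cv2.connectedComponentsWithStats(m)
    for i in range(1,n):
        if st[i,4]<100: continue
        q=P[l==i]*1000; zt=np.percentile(q[:,2],90); q=q[abs(q[:,2]-zt)<4]
        if zt>110 : continue
        r=cv2.minAreaRect(q[:,:2].astype(np.float32))
        print("cap px",ce[i].round(),"z",np.median(q[:,2]).round(1),np.round(r[0],1),np.round(r[1],1),round(r[2],1))
def trays(c,P):
    m=((c["color"].min(-1)>110)&(P[...,2]<0.02)&(c["z_map"]>0)).astype(np.uint8)
    n,l,st,ce=cv2.connectedComponentsWithStats(m)
    for i in range(1,n):
        if st[i,4]<300: continue
        q=P[l==i]*1000
        r=cv2.minAreaRect(q[:,:2].astype(np.float32))
        if max(r[1])>150: continue
        print("white px",ce[i].round(),"z",np.percentile(q[:,2],[10,50,95]).round(1),np.round(r[0],1),np.round(r[1],1),round(r[2],1))
if __name__=="__main__":
    c,T=pickle.load(open(sys.argv[1]+".pkl","rb")); P=cloud_wrist(c,T)
    caps(c,P); trays(c,P)
    for px in [(300,340),(400,230),(230,250),(560,250)]: print(px,c["z_map"][px[1]-199,px[0]-1] if 0 else P[px[1]-1 if px[1]<400 else 0,px[0]].round(4))
E
python3 meas.py w1
```

```text
cap px [138.  38.] z 50.0 [445.7  84.7] [83.6 41.6] 58.7
cap px [332. 160.] z 70.4 [620.1 -85.9] [22.7 23.8] 33.1
cap px [176. 212.] z 80.1 [ 433.7 -104.1] [35.1 33.6] 28.8
cap px [348. 310.] z 80.4 [ 601.4 -276.4] [38.4 48.3] 81.4
white px [287.  23.] z [ 3.3  4.6 10.7] [602.5  86.2] [67.7 86. ] 24.7
white px [172.  48.] z [ 6.  12.5 19.3] [463.1  75.1] [84.1  2.6] 58.8
white px [453. 146.] z [ 5.1  6.2 18.6] [ 779.3 -110.2] [43.4 18.8] 65.0
(300, 340) [ 0.5977 -0.0918  0.3118]
(400, 230) [ 0.697  -0.2165  0.0019]
(230, 250) [ 0.4454 -0.1937  0.0007]
(560, 250) [ 0.9257 -0.3008  0.0016]
```

```bash
python3 -m jog '[[[20,20,-10,0,0,0.04],[0,0,-20,0,0,0],[0,0,-20,0,0,0],[0,0,0,0,0,0],[0,0,0,0,0,0]]]'
python3 look.py w2; python3 meas.py w2
```

```text
t: 2.23
eef_pos: [0.6164, -0.0934, 0.1802]
ee_rot: [3.141, 0.003, -0.193]
wrist_force: [0.6, -0.6, 0.9]
width: 0.051
pos [616.4 -93.4 180.2] rot [ 3.1406  0.0032 -0.1927] t 2.2333 F [ 0.6 -0.6  0.9] w 0.051 q [ 0.36  0.48 -0.42  1.71  0.22  1.   -0.33]
cap px [95. 39.] z 49.9 [443.1  80.3] [73.7 42.1] 58.6
cap px [324. 181.] z 70.4 [620.7 -85.5] [24.1 23.6] 78.5
cap px [139. 236.] z 79.9 [ 433.8 -104.4] [35.7 35.1] 65.0
white px [140.  44.] z [ 4.7 11.8 19.2] [463.5  75.7] [85.   3.8] 59.7
white px [277.  23.] z [ 3.3  4.6 10.7] [604.8  81.6] [67.8 75.5] 24.6
white px [464. 168.] z [ 5.2  7.  19.2] [ 780.8 -113. ] [43.2 14.2] 59.0
white px [182. 204.] z [ 4.8 11.7 19.2] [443.6 -97.3] [39.9 67.4] 24.4
white px [334. 300.] z [ 3.  11.1 19.1] [ 602.5 -264.5] [20.6 53.3] 85.4
(300, 340) [ 0.6131 -0.0815  0.2603]
(400, 230) [ 7.029e-01 -1.806e-01  3.000e-04]
(230, 250) [ 0.4838 -0.167  -0.0006]
(560, 250) [ 0.9013 -0.2471  0.0014]
```

```bash
python3 -m jog '[[[4,7.5,0,0,0,0],[0,0,-25,0,0,0],[0,0,-25,0,0,0],[0,0,-25,0,0,0],[0,0,-25,0,0,0],[0,0,0,0,0,0],[0,0,0,0,0,0],[0,0,0,0,0,0]]]'; python3 look.py w3; python3 meas.py w3
```

```text
t: 2.95
eef_pos: [0.6234, -0.0843, 0.0834]
ee_rot: [-3.141, -0.003, -0.191]
wrist_force: [-0.2, -0.7, 0.4]
width: 0.0513
pos [623.4 -84.3  83.4] rot [-3.1411e+00 -3.0000e-03 -1.9110e-01] t 2.95 F [-0.2 -0.7  0.4] w 0.0513 q [ 0.32  0.6  -0.38  1.77  0.29  0.83 -0.4 ]
cap px [ 2. 42.] z 37.8 [455.   61.5] [51.1  4.7] 60.1
cap px [315. 232.] z 70.3 [620.1 -84.9] [24.3 24.3] 57.1
cap px [ 41. 313.] z 79.9 [ 433.9 -103.9] [37.  34.8] 30.5
white px [44. 45.] z [ 3.9 11.3 19.1] [457.2  66.2] [66.4  6.6] 55.5
white px [253.  19.] z [ 3.4  4.7 10.8] [604.6  50.7] [37.6 80.8] 78.2
white px [121. 251.] z [ 4.5 11.8 19.2] [427.7 -92.8] [46.  77.2] 46.8
white px [180. 381.] z [ 3.3  4.6 10.4] [ 437.9 -252.2] [64.6 21.5] 36.3
(300, 340) [ 0.6195 -0.0726  0.1634]
(400, 230) [ 0.6885 -0.1239  0.0013]
(230, 250) [ 0.5425 -0.1076  0.0155]
(560, 250) [ 0.7773 -0.1294  0.0612]
```

View pics/w3.png

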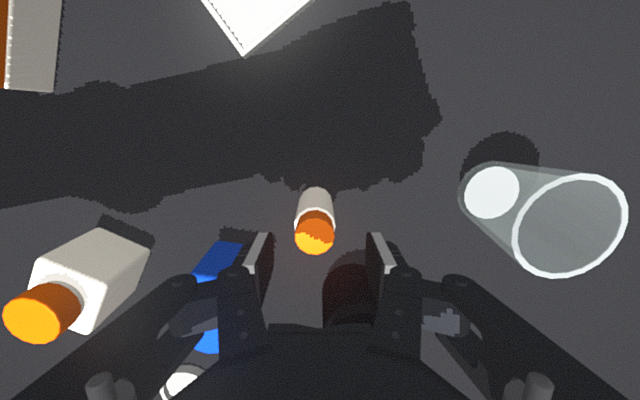

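```bash
python3 -m jog '[[[-2,-1,-24,0,0,0],[0,0,-24,0,0,0],[0,0,-14,0,0,0],[0,0,-7,0,0,0],[0,0,0,0,0,0],[0,0,0,0,0,0]]]'; python3 -m jog '[[[0,0,0,0,0,0],[0,0,0,0,0,0],[0,0,0,0,0,0],[0,0,0,0,0,0]]]' 1 30;  python3 look.py w4
```

```text
t: 3.5
eef_pos: [0.6207, -0.0854, 0.0132]
ee_rot: [-3.141, -0.001, -0.191]
wrist_force: [-0.2, 0.7, 0.4]
width: 0.0513
t: 3.83
eef_pos: [0.6209, -0.0855, 0.0137]
ee_rot: [-3.141, -0.002, -0.191]
wrist_force: [-1.8, 1.0, 6.9]
width: 0.0269
pos [620.9 -85.5  13.7] rot [-3.1414e+00 -2.2000e-03 -1.9110e-01] t 3.8333 F [-1.8  1.   6.9] w 0.0269 q [ 0.29  0.69 -0.35  1.8   0.34  0.71 -0.43]
```

View pics/w4.png

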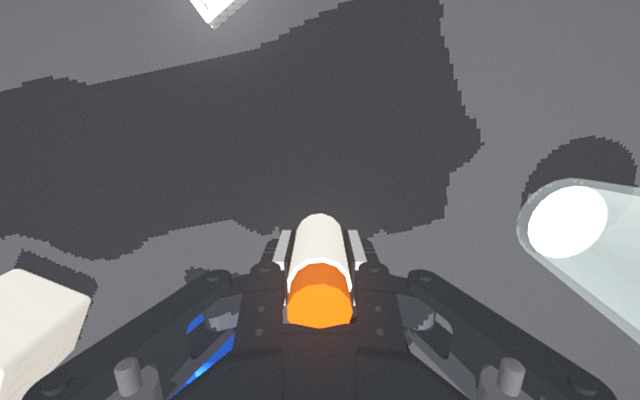

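The vial is held (width 27 mm, cap at (320,295) between the pads). Lifting it.

```bash
python3 -m jog '[[[0,0,10,0,0,0],[0,0,22,0,0,0],[0,0,30,0,0,0],[0,0,30,0,0,0],[0,0,28,0,0,0],[-13,-13,0,0,0,0],[-19,-19,0,0,0,0],[-19,-19,0,0,0,0],[-19,-19,0,0,0,0],[-19,-19,0,0,0,0]]]'; python3 -m jog '[[[-19,-19,0,0,0,0],[-19,-19,0,0,0,0],[-13,-9,0,0,0,0],[0,0,0,0,0,0],[0,0,0,0,0,0],[0,0,0,0,0,0]]]';  python3 look.py w5; python3 meas.py w5
```

```text
t: 4.72
eef_pos: [0.5297, -0.1753, 0.133]
ee_rot: [3.141, -0.0, -0.191]
wrist_force: [-0.0, -0.9, -0.5]
width: 0.0274
t: 5.22
eef_pos: [0.4807, -0.2209, 0.1329]
ee_rot: [-3.141, -0.001, -0.19]
wrist_force: [1.0, -0.4, -0.4]
width: 0.0272
pos [ 480.7 -220.9  132.9] rot [-3.1412e+00 -1.3000e-03 -1.9020e-01] t 5.2167 F [ 1.  -0.4 -0.4] w 0.0272 q [ 0.64  0.39 -0.41  1.97  0.21  0.82 -0.07]
cap px [215.  59.] z 80.2 [ 433.3 -104.4] [34.1 35.3] 57.4
cap px [462. 237.] z 77.2 [ 591.5 -270. ] [48.7 20.5] 36.0
white px [213. 359.] z [-0.5  0.3  1.2] [ 297.4 -425.1] [118.   10.7] 36.4
white px [426. 359.] z [-0.1  0.7  1.6] [ 576.6 -481.7] [ 11.7 130.4] 31.0
(300, 340) [ 0.4772 -0.2082  0.2139]
(400, 230) [ 0.5574 -0.2851  0.    ]
(230, 250) [ 0.371  -0.273   0.0005]
(560, 250) [ 7.285e-01 -3.425e-01  4.000e-04]
```

View pics/w5.png

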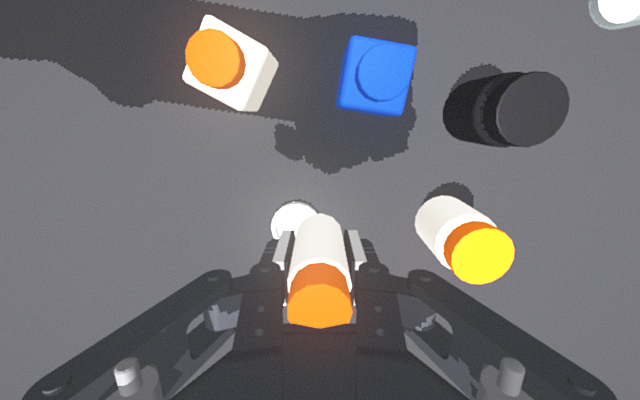

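```bash
python3 - <<'E'
from h import *
from scipy.optimize import least_squares
c,T=pickle.load(open("w5.pkl","rb")); P=cloud_wrist(c,T)*1000
m=(c["color"].min(-1)>120)&(P[...,2]>-2)&(P[...,2]<15)&(np.hypot(P[...,0]-450,P[...,1]+257)<45)
q=P[m]; print(len(q)); 
h=cv2.convexHull(q[:,:2].astype(np.float32))[:,0]
g=lambda p:np.minimum(0,0)+np.hypot(h[:,0]-p[0],h[:,1]-p[1])-26
# use only far-side hull (y > centre -5)
hh=h[h[:,1]>-255]; print(hh.round())
print(least_squares(lambda p:np.hypot(hh[:,0]-p[0],hh[:,1]-p[1])-26,[450,-257]).x)
E
```

```text
2948
[[ 495. -254.]
 [ 494. -251.]
 [ 494. -247.]
 [ 493. -245.]
 [ 491. -239.]
 [ 489. -236.]
 [ 485. -228.]
 [ 481. -225.]
 [ 476. -220.]
 [ 474. -219.]
 [ 470. -217.]
 [ 467. -216.]
 [ 465. -215.]
 [ 458. -213.]
 [ 456. -212.]
 [ 451. -212.]
 [ 450. -212.]
 [ 446. -212.]
 [ 439. -213.]
 [ 433. -215.]
 [ 430. -217.]
 [ 428. -218.]
 [ 421. -223.]
 [ 418. -226.]
 [ 412. -234.]
 [ 410. -237.]
 [ 406. -246.]
 [ 406. -247.]
 [ 405. -254.]]
[ 451.54700125 -238.13778   ]
```

```bash
python3 - <<'E'
from h import *
from scipy.optimize import least_squares
c,T=pickle.load(open("w5.pkl","rb")); P=cloud_wrist(c,T)*1000
m=(c["color"].min(-1)>170).astype(np.uint8); m[:, 306:]=0; m[:,:240]=0; m[255:]=0
n,l,st,_=cv2.connectedComponentsWithStats(m); i=l[222,290]; print(st[i])
q=P[(l==i)&(P[...,2]>6)]; print(len(q),np.median(q[:,2]))
h=cv2.convexHull(q[:,:2].astype(np.float32))[:,0]
hh=h[(h[:,1]>-262)&(h[:,0]<452)]; print(hh.round(1).tolist())
r=least_squares(lambda p:np.hypot(hh[:,0]-p[0],hh[:,1]-p[1])-26,[450,-257]);print(r.x,r.cost)
E
```

```text
[ 271  202   35   53 1457]
843 141.81792983801478
[[427.8999938964844, -244.5], [426.1000061035156, -248.10000610351562], [425.5, -249.6999969482422], [425.20001220703125, -250.8000030517578], [424.3999938964844, -254.10000610351562], [424.29998779296875, -255.0], [423.8999938964844, -260.8999938964844]]
[ 449.95023547 -258.50309502] 0.04613541009124296
```

```bash
python3 -m jog '[[[-15,-19,0,0,0,0],[-15.5,-18.5,0,0,0,0],[0,0,-25,0,0,0],[0,0,-30,0,0,0],[0,0,-25,0,0,0],[0,0,-15,0,0,0],[0,0,0,0,0,0],[0,0,0,0,0,0],[0,0,0,0,0,0]]]';  python3 look.py w6; python3 meas.py w6
```

```text
t: 6.02
eef_pos: [0.4508, -0.2587, 0.0383]
ee_rot: [-3.142, -0.002, -0.19]
wrist_force: [0.7, -0.5, 0.3]
width: 0.027
pos [ 450.8 -258.7   38.3] rot [-3.1416e+00 -1.7000e-03 -1.8990e-01] t 6.0167 F [ 0.7 -0.5  0.3] w 0.027 q [ 0.67  0.52 -0.34  2.05  0.29  0.61 -0.05]
cap px [613. 259.] z 77.2 [ 579.4 -279.9] [40.3 11.1] 84.8
cap px [319. 297.] z 94.8 [ 450.7 -255.6] [20.4 24.3] 85.9
white px [243.  15.] z [ 5.  11.5 19.2] [ 425.9 -127.6] [15.9 42.4] 77.2
white px [213. 359.] z [-0.4  0.3  1.1] [ 334.5 -369.3] [78.5  7.2] 36.8
white px [425. 359.] z [-0.1  0.5  1.5] [ 517.3 -404.3] [ 7.8 81.2] 30.6
(300, 340) [ 0.4471 -0.2467  0.1186]
(400, 230) [ 0.5053 -0.2761  0.0013]
(230, 250) [ 0.3832 -0.2687  0.0005]
(560, 250) [ 0.5728 -0.2775  0.0532]
```

View pics/w6.png

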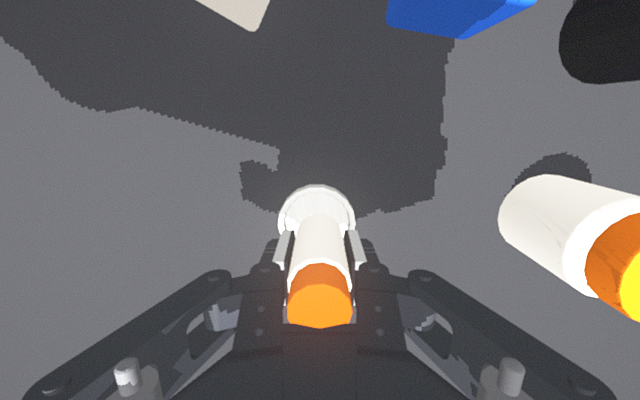

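```bash
python3 -m jog '[[[0,0,-12,0,0,0],[0,0,-6,0,0,0],[0,0,-2,0,0,0],[0,0,0,0,0,0],[0,0,0,0,0,0]]]';  python3 -m jog '[[[0,0,-1,0,0,0],[0,0,0,0,0,0],[0,0,0,0,0,0]]]'
```

```text
t: 6.48
eef_pos: [0.4493, -0.2591, 0.0176]
ee_rot: [3.141, 0.0, -0.191]
wrist_force: [-1.9, 1.1, 7.3]
width: 0.0271
t: 6.73
eef_pos: [0.4493, -0.2591, 0.0176]
ee_rot: [3.141, 0.0, -0.191]
wrist_force: [-5.7, 2.3, 18.3]
width: 0.0273
```

```bash
python3 -m jog '[[[0,0,0.5,0,0,0],[0,0,0,0,0,0],[0,0,0,0,0,0],[0,0,0,0,0,0],[0,0,0,0,0,0]]]' -0.2; python3 -m jog '[[[0,0,12,0,0,0],[0,0,25,0,0,0],[0,0,30,0,0,0],[0,0,30,0,0,0],[0,0,25,0,0,0],[0,0,0,0,0,0],[0,0,0,0,0,0]]]';  python3 look.py w7; python3 meas.py w7
```

```text
t: 7.15
eef_pos: [0.4492, -0.259, 0.0165]
ee_rot: [-3.141, 0.0, -0.191]
wrist_force: [1.2, 0.6, -0.5]
width: 0.0512
t: 7.73
eef_pos: [0.4503, -0.2596, 0.1409]
ee_rot: [3.14, -0.004, -0.191]
wrist_force: [-0.1, 0.6, -0.6]
width: 0.0511
pos [ 450.3 -259.6  140.9] rot [ 3.1402 -0.0037 -0.1912] t 7.7333 F [-0.1  0.6 -0.6] w 0.0511 q [ 0.74  0.36 -0.4   1.99  0.19  0.82  0.03]
cap px [250.   9.] z 80.0 [ 431.2 -117.4] [ 9.7 30.2] 78.9
cap px [487. 187.] z 76.4 [ 588.5 -274.3] [49.3 21.8] 55.7
cap px [319. 191.] z 73.3 [ 455.5 -249.7] [ 2.5 13.1] 53.7
white px [309.  17.] z [-0.4  0.8 17.2] [ 450.4 -114.7] [ 50.9 142.2] 79.2
(300, 340) [ 0.4462 -0.2484  0.2201]
(400, 230) [ 5.293e-01 -3.285e-01 -4.000e-04]
(230, 250) [ 0.3374 -0.3153  0.0007]
(560, 250) [ 7.062e-01 -3.882e-01 -1.000e-04]
```

View pics/w7.png

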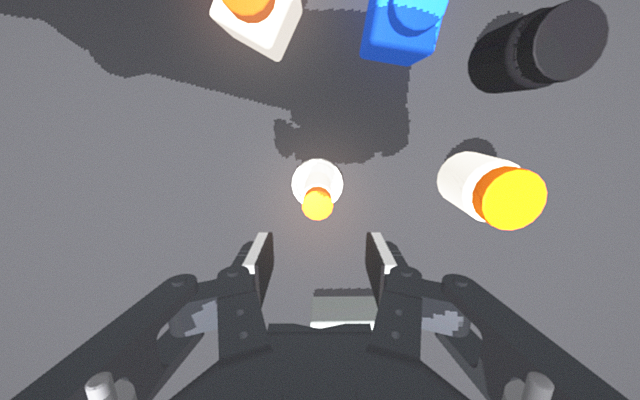

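Vial stands in its tray, cap (317,203) over the tray centre (318,184). Next is the bottle.

```bash
python3 -m jog '[[[-3,25,0,0,0,-0.08],[-3,26,0,0,0,-0.082],[-3,26,0,0,0,-0.082],[-3,26,0,0,0,-0.082],[-2,26,0,0,0,-0.082],[-2,26,0,0,0,-0.082],[0,0,0,0,0,0],[0,0,0,0,0,0],[0,0,0,0,0,0]]]' -1;  python3 look.py w8; python3 meas.py w8
```

```text
t: 8.53
eef_pos: [0.4327, -0.1044, 0.1381]
ee_rot: [3.141, 0.001, -0.68]
wrist_force: [0.1, -0.1, 0.1]
width: 0.0851
pos [ 432.7 -104.4  138.1] rot [ 3.1406e+00  1.4000e-03 -6.7990e-01] t 8.5333 F [ 0.1 -0.1  0.1] w 0.0851 q [ 0.44  0.26 -0.39  2.15  0.14  0.76 -0.72]
cap px [191.  37.] z 49.2 [433.7  65.5] [39.7 40.4] 58.0
cap px [319. 193.] z 80.1 [440.1 -94.7] [11.4 30.5] 49.8
cap px [594. 236.] z 78.3 [ 595.1 -279.4] [50.1 39.2] 65.7
white px [213.  43.] z [ 3.7 11.2 19.1] [438.6  56.9] [65.7 34.8] 14.0
white px [324. 217.] z [-0.5  0.4  1.8] [ 414.7 -127.8] [113.3 112.3] 44.5
white px [536. 209.] z [ 1.1  9.9 19. ] [ 609.4 -281.3] [74.3 58.4] 7.9
white px [ 34. 301.] z [ 8.8 12.8 18.4] [96.1 -1.5] [118.3  49.9] 76.2
white px [400. 284.] z [ 1.4  5.6 11.1] [ 430.  -255.7] [53.3 15.2] 70.3
(300, 340) [ 0.4358 -0.0917  0.2191]
(400, 230) [ 0.4697 -0.1993  0.0007]
(230, 250) [ 0.4048 -0.0704  0.161 ]
(560, 250) [ 0.5733 -0.2791  0.0532]
```

View pics/w8.png

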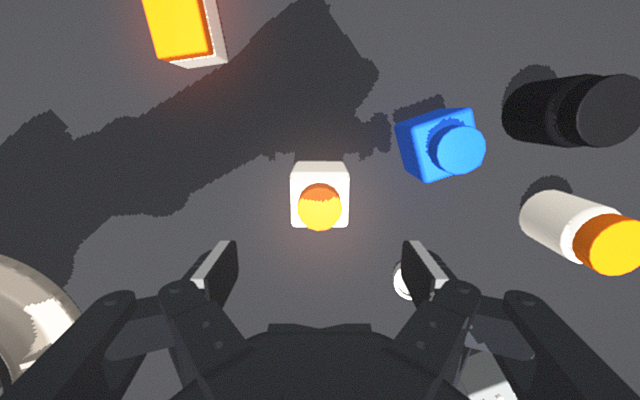

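```bash
python3 -m jog '[[[0.5,0,-20,0,0,0],[0,0,-25,0,0,0],[0,0,-25,0,0,0],[0,0,-25,0,0,0],[0,0,-18,0,0,0],[0,0,-10,0,0,0],[0,0,0,0,0,0],[0,0,0,0,0,0]]]'; python3 -m jog '[[[0,0,0,0,0,0],[0,0,0,0,0,0],[0,0,0,0,0,0],[0,0,0,0,0,0],[0,0,0,0,0,0]]]' 1 45;  python3 look.py w9; python3 meas.py w9
```

```text
t: 9.25
eef_pos: [0.4338, -0.1046, 0.0157]
ee_rot: [3.141, 0.001, -0.682]
wrist_force: [0.3, -0.2, 0.6]
width: 0.0856
t: 9.67
eef_pos: [0.4346, -0.1043, 0.0169]
ee_rot: [-3.141, -0.002, -0.681]
wrist_force: [-0.7, -0.2, 5.7]
width: 0.0493
pos [ 434.6 -104.3   16.9] rot [-3.1409e+00 -1.8000e-03 -6.8120e-01] t 9.6667 F [-0.7 -0.2  5.7] w 0.0493 q [ 0.35  0.48 -0.3   2.22  0.3   0.47 -0.87]
cap px [20.  3.] z 39.9 [419.   51.5] [ 2.  21.7] 57.0
cap px [319. 297.] z 80.1 [439.6 -98. ] [18.5 34.1] 46.9
white px [121.  40.] z [-0.6  0.4 13.7] [420.2  41. ] [ 40.9 121.9] 55.3
white px [317. 202.] z [ 0.5 11.2 19.3] [440.4 -86.4] [19.3 64.8] 64.8
white px [194. 364.] z [-0.5  0.1  1. ] [ 292.6 -131.1] [84.6 18.1] 13.8
white px [442. 362.] z [-0.  4. 17.] [ 438.7 -232.3] [19.8 51.7] 3.6
(300, 340) [ 0.4372 -0.0918  0.0976]
(400, 230) [ 4.748e-01 -1.348e-01 -4.000e-04]
(230, 250) [ 0.3832 -0.0774  0.0007]
(560, 250) [ 5.465e-01 -2.104e-01  4.000e-04]
```

View pics/w9.png

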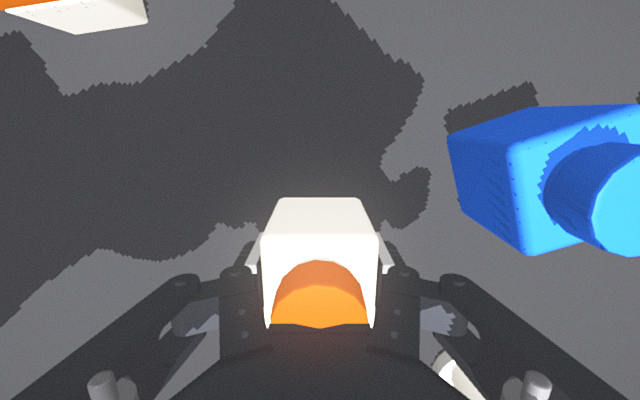

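```bash
python3 -m jog '[[[0,0,10,0,0,0],[0,0,22,0,0,0],[0,0,30,0,0,0],[0,0,30,0,0,0],[0,0,26,0,0,0],[5,18,0,0,0,0.076],[5,22,0,0,0,0.076],[5,22,0,0,0,0.076],[5,22,0,0,0,0.076],[5,22,0,0,0,0.076]]]'; python3 -m jog '[[[4,22,0,0,0,0.076],[1,22,0,0,0,0.076],[0,22,0,0,0,0.076],[-1,22,0,0,0,0.076],[-1,22,0,0,0,0.076],[-1,22,0,0,0,0.076],[-2,22,0,0,0,0.076],[-2,22,0,0,0,0.076],[-2,22,0,0,0,0.077],[0,0,0,0,0,0]]]'; python3 -m jog '[[[0,0,0,0,0,0],[0,0,0,0,0,0]]]'; python3 look.py w10; python3 meas.py w10
```

```text
t: 10.55
eef_pos: [0.4584, 0.0035, 0.134]
ee_rot: [3.141, 0.0, -0.295]
wrist_force: [0.1, 0.2, -2.9]
width: 0.0496
t: 11.38
eef_pos: [0.4534, 0.2057, 0.1344]
ee_rot: [-3.138, -0.002, 0.395]
wrist_force: [-0.6, 0.5, -1.9]
width: 0.0498
t: 11.55
eef_pos: [0.4543, 0.1995, 0.1336]
ee_rot: [3.141, 0.001, 0.384]
wrist_force: [-0.7, -0.7, -1.6]
width: 0.0496
pos [454.3 199.5 133.6] rot [3.1411e+00 1.0000e-03 3.8430e-01] t 11.55 F [-0.7 -0.7 -1.6] w 0.0496 q [ 0.05  0.4  -0.71  2.03  0.35  0.83 -0.48]
white px [326. 138.] z [ 3.4  4.7 10.7] [442.9 244.5] [77.1 76.7] 22.0
white px [483. 168.] z [ 3.8  4.9 10.9] [601.  276.4] [88.  83.1] 20.5
(300, 340) [0.4448 0.2079 0.2139]
(400, 230) [5.535e-01 1.870e-01 2.000e-04]
(230, 250) [0.3902 0.0956 0.0011]
(560, 250) [0.7274 0.232  0.0011]
```

View pics/w10.png

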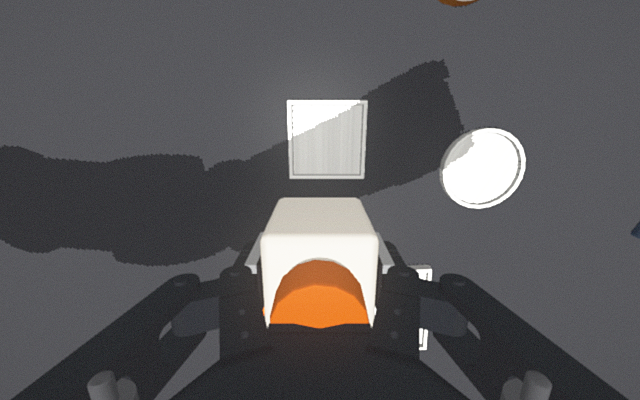

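```bash
python3 -m jog '[[[-5.5,23,0,0,0,0],[-6,22.5,0,0,0,0],[0,0,-25,0,0,0],[0,0,-30,0,0,0],[0,0,-25,0,0,0],[0,0,-15,0,0,0],[0,0,0,0,0,0],[0,0,0,0,0,0],[0,0,0,0,0,0]]]';  python3 look.py w11; python3 meas.py w11
```

```text
t: 12.35
eef_pos: [0.4441, 0.2454, 0.0398]
ee_rot: [-3.142, -0.001, 0.383]
wrist_force: [-0.4, 0.2, -2.6]
width: 0.0495
pos [444.1 245.4  39.8] rot [-3.1416e+00 -1.3000e-03  3.8300e-01] t 12.35 F [-0.4  0.2 -2.6] w 0.0495 q [-0.14  0.56 -0.61  2.06  0.51  0.67 -0.71]
cap px [319. 297.] z 103.1 [440.8 253.3] [34.5 18.6] 18.0
white px [316. 186.] z [ 3.6  4.9 10.9] [436.3 259.1] [76.2 43.1] 22.0
white px [535. 256.] z [ 4.   5.  10.8] [603.  276.5] [83.5 94.2] 76.0
(300, 340) [0.4346 0.2536 0.1199]
(400, 230) [0.5003 0.2599 0.0008]
(230, 250) [0.3927 0.2002 0.0017]
(560, 250) [0.6133 0.2896 0.0032]
```

View pics/w11.png

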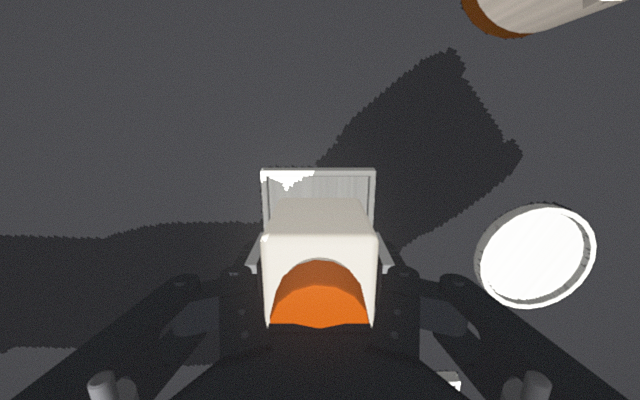

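```bash
python3 -m jog '[[[0,0,-11,0,0,0],[0,0,-5,0,0,0],[0,0,-2,0,0,0],[0,0,0,0,0,0],[0,0,0,0,0,0]]]';  python3 -m jog '[[[0,0,-1,0,0,0],[0,0,0,0,0,0],[0,0,0,0,0,0]]]'
```

```text
t: 12.82
eef_pos: [0.4434, 0.2453, 0.0209]
ee_rot: [3.141, 0.0, 0.384]
wrist_force: [-1.3, -1.4, 2.8]
width: 0.0495
t: 13.07
eef_pos: [0.4434, 0.2452, 0.0209]
ee_rot: [3.14, -0.0, 0.384]
wrist_force: [-3.8, -4.6, 16.7]
width: 0.0496
```

Contact. Releasing and retreating, then checking.

```bash
python3 -m jog '[[[0,0,0.5,0,0,0],[0,0,0,0,0,0],[0,0,0,0,0,0],[0,0,0,0,0,0],[0,0,0,0,0,0]]]' -1; python3 -m jog '[[[0,0,12,0,0,0],[0,0,25,0,0,0],[0,0,30,0,0,0],[0,0,30,0,0,0],[0,0,25,0,0,0],[0,0,0,0,0,0],[0,0,0,0,0,0]]]';  python3 look.py w12; python3 meas.py w12
```

```text
t: 13.48
eef_pos: [0.4433, 0.2455, 0.0201]
ee_rot: [-3.141, 0.0, 0.384]
wrist_force: [0.6, -0.1, 0.3]
width: 0.0854
t: 14.07
eef_pos: [0.4443, 0.246, 0.1443]
ee_rot: [3.142, -0.004, 0.384]
wrist_force: [-0.4, 0.5, -0.8]
width: 0.0857
pos [444.3 246.  144.3] rot [ 3.1416 -0.0038  0.3838] t 14.0667 F [-0.4  0.5 -0.8] w 0.0857 q [-0.03  0.4  -0.73  2.    0.35  0.86 -0.57]
cap px [477.  22.] z 103.7 [496.3 406.7] [35.9 10.7] 21.3
cap px [412.  48.] z 10.5 [476.1 399. ] [13.2 52.9] 56.7
cap px [317. 208.] z 84.4 [443.  244.7] [35.1 33.4] 89.0
cap px [273. 310.] z 47.6 [450.9  96.4] [65.3 39.1] 58.0
white px [154. 378.] z [-0.3  0.5  1.4] [347.5 -88.1] [111.  61.] 80.3
white px [484. 379.] z [0.4 1.1 2.1] [749.7  71.1] [ 61.6 113.9] 54.2
(300, 340) [0.4348 0.2533 0.2236]
(400, 230) [0.5486 0.231  0.0016]
(230, 250) [0.401  0.2388 0.168 ]
(560, 250) [0.7311 0.2772 0.0012]
```

View pics/w12.png

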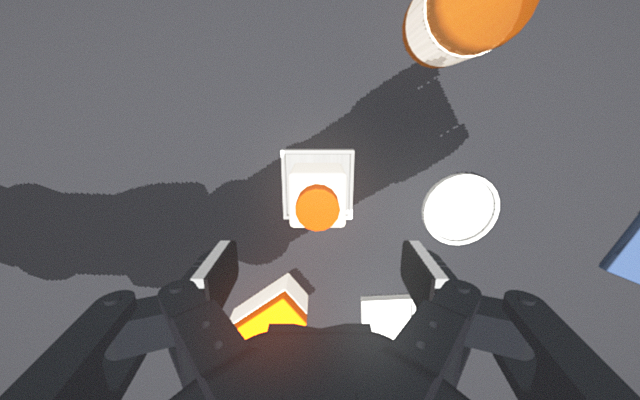

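```bash
python3 -m jog '[[[0,-16,0,0,0,-0.093],[0,-16,0,0,0,-0.093],[0,-16,0,0,0,-0.093],[0,-16,0,0,0,-0.093],[0,-16,0,0,0,-0.093],[0,-16,0,0,0,-0.093],[0,-16,0,0,0,-0.094],[1,-16,0,0,0,-0.094],[1,-16,0,0,0,-0.094],[1,-16,0,0,0,-0.094]]]' -1; python3 -m jog '[[[0,0,0,0,0,0],[0,0,0,0,0,0],[0,0,0,0,0,0]]]';  python3 look.py w13; python3 meas.py w13
```

```text
t: 14.95
eef_pos: [0.4452, 0.0844, 0.1411]
ee_rot: [3.14, 0.002, -0.554]
wrist_force: [-0.2, 0.9, -0.6]
width: 0.0856
t: 15.2
eef_pos: [0.4458, 0.0861, 0.1417]
ee_rot: [3.141, 0.001, -0.547]
wrist_force: [0.4, -0.5, -1.1]
width: 0.0856
pos [445.8  86.1 141.7] rot [ 3.1412e+00  1.2000e-03 -5.4750e-01] t 15.2 F [ 0.4 -0.5 -1.1] w 0.0856 q [ 0.12  0.28 -0.51  2.12  0.19  0.78 -1.06]
cap px [191.  19.] z 84.2 [440.7 239. ] [24.  35.7] 58.2
cap px [319. 193.] z 50.3 [446.   86.4] [85.1 39.9] 58.5
white px [240.  55.] z [ 3.6  8.1 14.1] [442.2 248.1] [77.7 82.4] 22.0
white px [448.  92.] z [ 3.8  4.9 10.9] [599.6  95.9] [ 69.1 115.3] 24.9
white px [ 26. 351.] z [12.  12.7 13.7] [32.  95.7] [76.1 31. ] 2.8
white px [137. 391.] z [12.  12.8 13.7] [100.4 -20.5] [40.  30.2] 71.6
(300, 340) [0.4465 0.0982 0.2217]
(400, 230) [ 4.953e-01 -5.300e-03  1.000e-04]
(230, 250) [0.4135 0.116  0.1643]
(560, 250) [ 6.396e-01 -1.221e-01  3.000e-04]
```

View pics/w13.png

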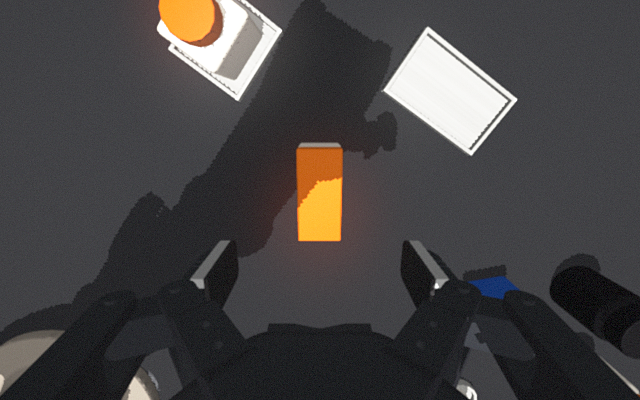

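```bash
python3 -m jog '[[[0,0,-20,0,0,0],[0,0,-25,0,0,0],[0,0,-28,0,0,0],[0,0,-25,0,0,0],[0,0,-20,0,0,0],[0,0,-10,0,0,0],[0,0,0,0,0,0],[0,0,0,0,0,0]]]'; python3 -m jog '[[[0,0,0,0,0,0],[0,0,0,0,0,0],[0,0,0,0,0,0],[0,0,0,0,0,0],[0,0,0,0,0,0],[0,0,0,0,0,0]]]' 1 45;  python3 look.py w14; python3 meas.py w14
```

```text
t: 15.92
eef_pos: [0.4463, 0.0862, 0.0143]
ee_rot: [3.141, 0.001, -0.548]
wrist_force: [0.1, -0.2, 0.4]
width: 0.0852
t: 16.42
eef_pos: [0.447, 0.0856, 0.0152]
ee_rot: [-3.141, -0.001, -0.55]
wrist_force: [-0.2, -0.2, 6.0]
width: 0.0395
pos [447.   85.6  15.2] rot [-3.1407e+00 -1.3000e-03 -5.5020e-01] t 16.4167 F [-0.2 -0.2  6. ] w 0.0395 q [-0.    0.5  -0.39  2.2   0.39  0.5  -1.24]
cap px [319. 251.] z 50.3 [450.8  92.6] [70.1 39.8] 58.6
white px [158.  40.] z [ 3.7  9.4 17. ] [426.  217.5] [38.8 79.2] 65.2
white px [548.  80.] z [ 3.8  4.7 10.5] [594.7  96.4] [ 61.3 111.2] 25.2
white px [613.  24.] z [ 9.3 10.4 11.7] [628.1 108.5] [13.1 44. ] 24.9
white px [319. 169.] z [ 3.3 11.9 19.4] [468.9 121.9] [ 0.9 38.1] 58.7
(300, 340) [0.448  0.0984 0.0961]
(400, 230) [0.4907 0.0621 0.0007]
(230, 250) [3.932e-01 1.059e-01 3.000e-04]
(560, 250) [ 5.709e-01 -3.500e-03  3.000e-04]
```

View pics/w14.png

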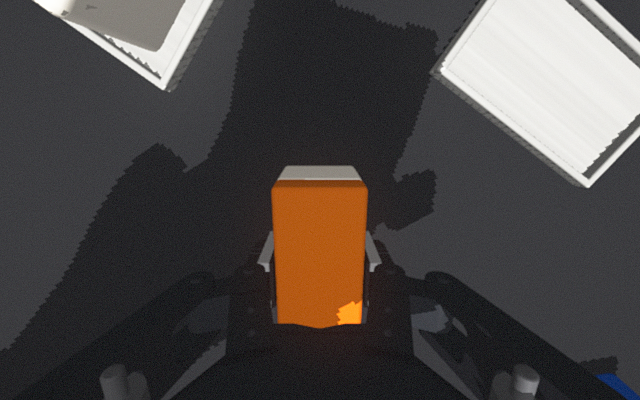

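```bash
python3 -m jog '[[[0,0,10,0,0,0],[0,0,22,0,0,0],[0,0,30,0,0,0],[0,0,30,0,0,0],[0,0,26,0,0,0],[0,0,0,0,0,0],[17,-3,0,0,0,0.0985],[17,-3,0,0,0,0.0985],[17,-3,0,0,0,0.0985],[17,-3,0,0,0,0.0985]]]'; python3 -m jog '[[[17,-3,0,0,0,0.0985],[17,-4,0,0,0,0.0985],[17,-4,0,0,0,0.0985],[17,-4,0,0,0,0.0985],[17,-4,0,0,0,0.0985],[16,-3,0,0,0,0.0985],[0,0,0,0,0,0],[0,0,0,0,0,0],[0,0,0,0,0,0]]]';  python3 look.py w15; python3 meas.py w15
```

```text
t: 17.3
eef_pos: [0.5144, 0.0729, 0.1322]
ee_rot: [3.141, 0.001, -0.151]
wrist_force: [0.2, 0.0, -2.0]
width: 0.0396
t: 18.05
eef_pos: [0.6141, 0.0515, 0.1317]
ee_rot: [-3.141, 0.002, 0.434]
wrist_force: [0.6, -0.1, -2.1]
width: 0.0394
pos [614.1  51.5 131.7] rot [-3.1408e+00  1.7000e-03  4.3380e-01] t 18.05 F [ 0.6 -0.1 -2.1] w 0.0394 q [ 0.29  0.57 -0.64  1.75  0.41  0.96 -0.09]
white px [630.  32.] z [11.5 12.5 13.7] [792.2 284. ] [22.  43.3] 43.8
white px [201. 363.] z [-0.3  0.5  1.5] [ 576.2 -230.5] [149.2  23.5] 76.2
white px [440. 366.] z [0.2 0.9 1.9] [ 854.4 -102.1] [ 22.9 145.5] 63.8
(300, 340) [0.6045 0.059  0.2115]
(400, 230) [7.127e-01 4.460e-02 3.000e-04]
(230, 250) [ 5.551e-01 -5.480e-02 -1.000e-04]
(560, 250) [8.835e-01 9.770e-02 5.000e-04]
```

View pics/w15.png

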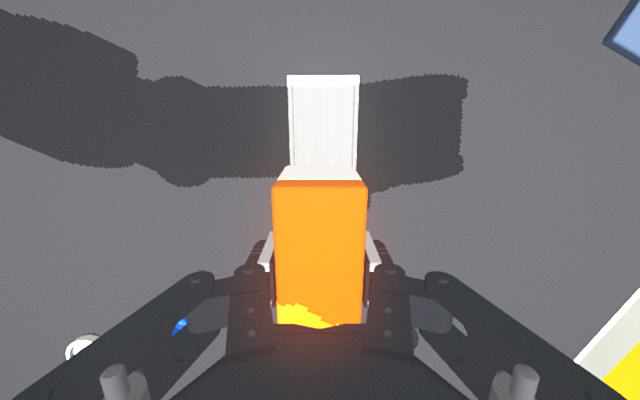

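```bash
cat > edge.py <<'E'
from h import *
import sys
# project tray pixels and the held/other things on tool axes; x0,y0 box of pixels
n,u0,u1,v0,v1=sys.argv[1],*map(int,sys.argv[2:6])
zlo,zhi=map(float,sys.argv[6:8]); thr=int(sys.argv[8])
c,T=pickle.load(open(n+".pkl","rb")); P=cloud_wrist(c,T)*1000
m=np.zeros(P.shape[:2],bool); m[v0:v1,u0:u1]=True
m&=(c["color"].min(-1)>thr)&(P[...,2]>zlo)&(P[...,2]<zhi)
q=P[m]; d=q-T[:3,3]*1000; xt=d@T[:3,0]; yt=d@T[:3,1]
print(len(q),"toolx",np.percentile(xt,[.5,2,50,98,99.5]).round(1),"tooly",np.percentile(yt,[.5,2,50,98,99.5]).round(1),"toolz med",np.median(q[:,2]))
E
python3 edge.py w15 280 370 60 165 6 13 90; python3 edge.py w15 260 380 160 182 120 200 90;python3 - <<'E'
from h import *
c,T=pickle.load(open("w15.pkl","rb")); P=cloud_wrist(c,T)*1000
print(T[:3,:3].round(2))
for p in [(320,168),(320,178),(320,185),(320,250),(276,185),(363,185),(323,76),(323,79),(323,83),(323,90)]:
    d=P[p[1],p[0]]-T[:3,3]*1000; print(p,(d@T[:3,:3]).round(1),P[p[1],p[0]].round(1))
E
```

```text
1219 toolx [-28.1 -27.9   5.2  35.5  35.6] tooly [-103.2 -103.1  -78.7  -26.4  -24.4] toolz med 10.119945321963586
1016 toolx [-19.2 -18.4  -0.1  18.3  19. ] tooly [-43.4 -43.3 -43.  -42.4 -42.3] toolz med 139.4513525433158
[[ 0.91  0.42 -0.  ]
 [ 0.42 -0.91  0.  ]
 [-0.   -0.   -1.  ]]
(320, 168) [  0.3 -43.    5.9] [596.3  90.6 125.8]
(320, 178) [  0.2 -42.7 -17.1] [596.4  90.3 148.8]
(320, 185) [  0.1 -43.4 -32.6] [596.1  90.9 164.4]
(320, 250) [  0.1 -14.4 -33.9] [608.3  64.6 165.6]
(276, 185) [-18.2 -43.  -31.4] [579.6  82.9 163.2]
(363, 185) [ 18.  -43.  -31.1] [612.5  98.1 162.9]
(323, 76) [   3.4 -103.1  121.8] [573.6 146.5  10. ]
(323, 79) [   3.4 -100.6  121.3] [574.7 144.3  10.5]
(323, 83) [  3.5 -97.9 127.4] [575.9 141.8   4.4]
(323, 90) [  3.5 -91.8 126.3] [578.5 136.3   5.5]
```

```bash
python3 -m jog '[[[-8.5,22.5,0,0,0,0],[-8.5,22.5,0,0,0,0],[0,0,-25,0,0,0],[0,0,-30,0,0,0],[0,0,-25,0,0,0],[0,0,-15,0,0,0],[0,0,0,0,0,0],[0,0,0,0,0,0],[0,0,0,0,0,0]]]';  python3 look.py w16; python3 meas.py w16
```

```text
t: 18.85
eef_pos: [0.5993, 0.097, 0.0388]
ee_rot: [3.141, -0.002, 0.435]
wrist_force: [1.0, -0.0, -1.7]
width: 0.0394
pos [599.3  97.   38.8] rot [ 3.1413e+00 -2.2000e-03  4.3490e-01] t 18.85 F [ 1.  -0.  -1.7] w 0.0394 q [ 0.17  0.68 -0.59  1.83  0.51  0.79 -0.25]
cap px [319. 249.] z 73.8 [595.  105.4] [40.2 68. ] 24.9
white px [310. 158.] z [ 3.5  5.  10.9] [587.6 114.7] [69.6 72.1] 24.9
white px [204. 360.] z [-0.2  0.4  1.3] [566.3 -59.4] [83.  15.6] 76.4
white px [437. 363.] z [0.  0.7 1.6] [747.5  17.6] [16.2 99.4] 63.4
(300, 340) [0.5895 0.1041 0.1183]
(400, 230) [6.546e-01 1.145e-01 2.000e-04]
(230, 250) [0.5503 0.0493 0.0009]
(560, 250) [0.7675 0.1498 0.001 ]
```

View pics/w16.png

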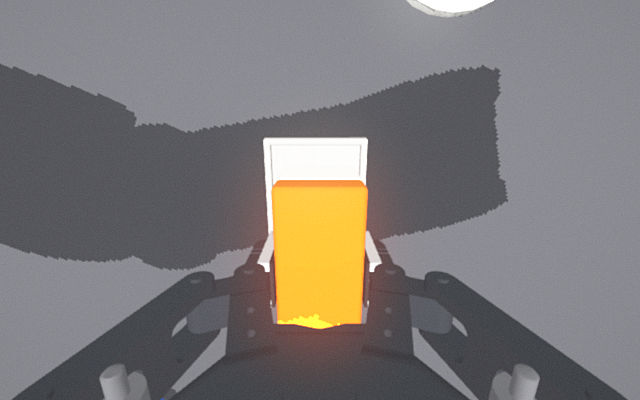

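```bash
python3 -m jog '[[[-2,0,-6,0,0,0],[0,0,0,0,0,0],[0,0,0,0,0,0]]]'; python3 look.py w17; python3 edge.py w17 240 400 110 232 6 13 150; python3 - <<'E'
from h import *
c,T=pickle.load(open("w17.pkl","rb")); P=cloud_wrist(c,T)*1000
for u in (319,):
  for v in range(120,200,3):
    d=P[v,u]-T[:3,3]*1000; print(v,(d@T[:3,:3]).round(1),P[v,u].round(1)[2],end=' | ')
E
```

```text
t: 19.15
eef_pos: [0.5963, 0.0963, 0.0316]
ee_rot: [3.141, -0.0, 0.435]
wrist_force: [0.1, 0.0, -2.0]
width: 0.0395
pos [596.3  96.3  31.6] rot [ 3.1414 -0.      0.4349] t 19.15 F [ 0.1  0.  -2. ] w 0.0395 q [ 0.16  0.68 -0.58  1.84  0.52  0.77 -0.26]
1597 toolx [-31.2 -31.    5.   32.3  32.5] tooly [-56.  -56.  -50.2  -2.9  -0.5] toolz med 10.25270564200792
120 [ -0.2 -67.7  30.7] 0.8 | 123 [ -0.2 -65.9  31.7] -0.2 | 126 [ -0.2 -64.1  30.9] 0.6 | 129 [ -0.2 -62.3  30.8] 0.8 | 132 [ -0.2 -60.5  31.3] 0.3 | 135 [ -0.2 -58.6  32.2] -0.7 | 138 [ -0.2 -57.   30.1] 1.5 | 141 [ -0.3 -55.9  22.1] 9.5 | 144 [ -0.3 -54.2  21.9] 9.7 | 147 [ -0.3 -52.5  21.7] 9.9 | 150 [ -0.3 -50.   27.2] 4.3 | 153 [ -0.3 -48.2  27.1] 4.5 | 156 [ -0.3 -46.3  27.1] 4.4 | 159 [ -0.3 -44.5  27.1] 4.5 | 162 [ -0.3 -42.6  27.1] 4.5 | 165 [ -0.3 -40.8  26.8] 4.8 | 168 [ -0.3 -43.    5.5] 26.1 | 171 [ -0.3 -42.8  -1.4] 33.0 | 174 [ -0.3 -42.9  -9. ] 40.6 | 177 [ -0.3 -43.1 -16.8] 48.3 | 180 [ -0.3 -43.2 -23. ] 54.5 | 183 [ -0.3 -42.9 -27.5] 59.1 | 186 [ -0.3 -43.  -32.7] 64.3 | 189 [ -0.3 -42.1 -34.4] 66.0 | 192 [ -0.3 -41.1 -35.2] 66.7 | 195 [ -0.3 -39.5 -34.2] 65.7 | 198 [ -0.3 -38.4 -34.8] 66.3 |
```

View pics/w17.png

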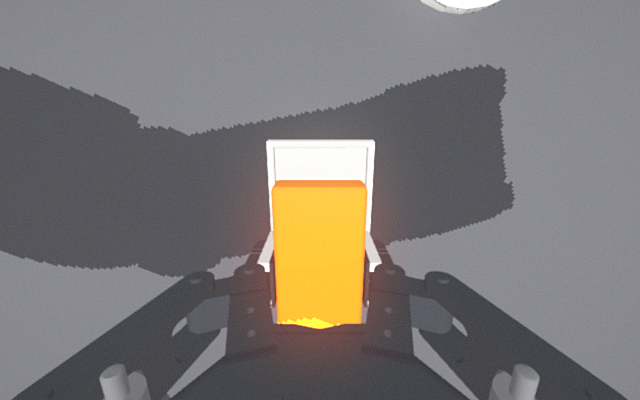

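```bash
python3 -m jog '[[[0,1,-7,0,0,0],[0,0,-3,0,0,0],[0,0,-1.5,0,0,0],[0,0,0,0,0,0],[0,0,0,0,0,0]]]';  python3 -m jog '[[[0,0,-1,0,0,0],[0,0,0,0,0,0],[0,0,0,0,0,0]]]'
```

```text
t: 19.62
eef_pos: [0.5963, 0.0975, 0.0196]
ee_rot: [-3.141, 0.0, 0.435]
wrist_force: [-0.4, -0.0, -2.6]
width: 0.0395
t: 19.87
eef_pos: [0.5964, 0.0975, 0.0193]
ee_rot: [3.141, -0.0, 0.435]
wrist_force: [-2.9, -0.8, 4.9]
width: 0.0396
```

```bash
python3 -m jog '[[[0,0,0,0,0,0],[0,0,0,0,0,0],[0,0,0,0,0,0],[0,0,0,0,0,0],[0,0,0,0,0,0],[0,0,0,0,0,0]]]' -1; python3 -m jog '[[[0,0,12,0,0,0],[0,0,25,0,0,0],[0,0,30,0,0,0],[0,0,30,0,0,0],[0,0,25,0,0,0],[0,0,0,0,0,0],[0,0,0,0,0,0],[0,0,0,0,0,0]]]';  python3 look.py w18; python3 meas.py w18
```

```text
t: 20.37
eef_pos: [0.5964, 0.0974, 0.0188]
ee_rot: [-3.142, -0.0, 0.435]
wrist_force: [-0.3, -0.4, -0.9]
width: 0.0854
t: 21.03
eef_pos: [0.5961, 0.0972, 0.1409]
ee_rot: [3.141, 0.0, 0.435]
wrist_force: [0.8, 0.6, -0.2]
width: 0.0856
pos [596.1  97.2 140.9] rot [3.1413e+00 2.0000e-04 4.3490e-01] t 21.0333 F [ 0.8  0.6 -0.2] w 0.0856 q [ 0.23  0.55 -0.66  1.78  0.4   0.96 -0.17]
cap px [319. 174.] z 54.4 [587.8 115.2] [38.7 47. ] 26.1
white px [620.  85.] z [11.6 12.7 13.9] [818.3 311.5] [68.5 74. ] 0.4
white px [484. 379.] z [0.3 1.  2. ] [904.2 -58.7] [ 61.  114.8] 56.8
white px [142. 382.] z [-0.3  0.4  1.4] [ 504.9 -242.5] [101.5  39.8] 83.9
(300, 340) [0.5863 0.1047 0.2208]
(400, 230) [6.993e-01 8.790e-02 4.000e-04]
(230, 250) [0.5533 0.0882 0.1653]
(560, 250) [8.768e-01 1.429e-01 1.000e-04]
```

View pics/w18.png

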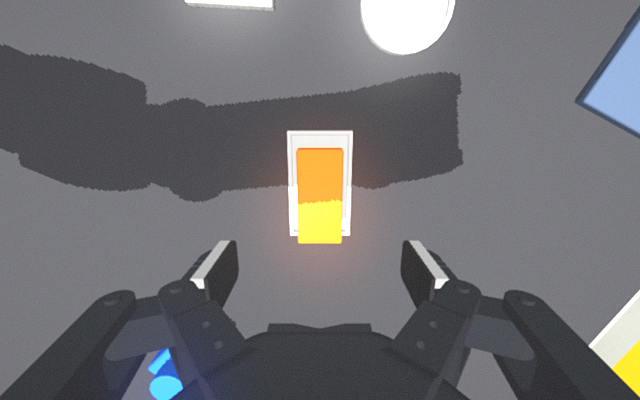

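```bash
python3 -m jog '[[[0,-25,0,0,0,-0.06],[0,-29,0,0,0,-0.06],[0,-29,0,0,0,-0.06],[0,-29,0,0,0,-0.06],[0,-29,0,0,0,-0.06],[0,-29,0,0,0,-0.06],[0,-29,0,0,0,-0.06],[1,-29,0,0,0,-0.06],[1,-29,0,0,0,-0.06],[1,-29,0,0,0,-0.06]]]' -1; python3 -m jog '[[[1,-29,0,0,0,-0.06],[1,-28,0,0,0,-0.06],[0,-25,0,0,0,-0.045],[0,-11,0,0,0,0],[0,0,0,0,0,0],[0,0,0,0,0,0],[0,0,0,0,0,0]]]';  python3 look.py w19; python3 meas.py w19
```

```text
t: 21.92
eef_pos: [0.5983, -0.1898, 0.1394]
ee_rot: [-3.141, 0.003, -0.168]
wrist_force: [0.4, -0.3, -0.3]
width: 0.0853
t: 22.5
eef_pos: [0.6018, -0.2787, 0.1406]
ee_rot: [-3.14, 0.001, -0.326]
wrist_force: [-0.6, 0.8, 0.2]
width: 0.0856
pos [ 601.8 -278.7  140.6] rot [-3.1398e+00  8.0000e-04 -3.2640e-01] t 22.5 F [-0.6  0.8  0.2] w 0.0856 q [ 0.64  0.58 -0.42  1.64  0.27  0.98 -0.2 ]
cap px [324. 190.] z 80.2 [ 610.1 -266.7] [12.5 37.2] 54.0
cap px [151. 231.] z 70.9 [ 456.1 -256.4] [11.4 24.6] 20.6
white px [251. 318.] z [ 2.2 10.1 18.8] [ 469.6 -404.6] [11.6 52.2] 68.2
white px [155. 378.] z [-0.8 -0.   0.9] [ 313.1 -466.5] [112.3  62. ] 39.8
white px [484. 378.] z [-0.   0.7  1.7] [ 717.3 -602. ] [ 61.5 111.5] 12.5
(300, 340) [ 0.5996 -0.2671  0.2203]
(400, 230) [ 6.700e-01 -3.562e-01  3.000e-04]
(230, 250) [ 0.5641 -0.2563  0.1641]
(560, 250) [ 0.8351 -0.4375  0.0012]
```

View pics/w19.png

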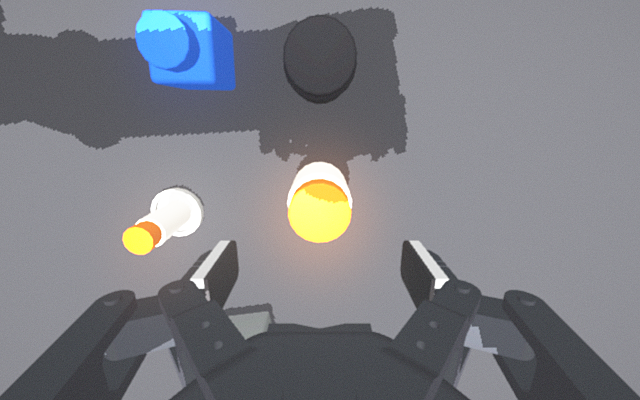

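```bash
python3 - <<'E'
from h import *
c,T=pickle.load(open("w19.pkl","rb")); P=cloud_wrist(c,T)*1000
m=np.zeros(P.shape[:2],bool); m[150:260,270:370]=1; m&=(P[...,2]>76)&(P[...,2]<84)
q=P[m]; r=cv2.minEnclosingCircle(q[:,:2].astype(np.float32)); print(r)
d=q-T[:3,3]*1000; print((d@T[:3,:3]).min(0),(d@T[:3,:3]).max(0))
E
```

```text
((600.5258178710938, -282.40277099609375), 25.03112030029297)
[-24.10294326 -20.98165773  57.93112205] [24.98692453 28.23738013 64.3592833 ]
```

```bash
python3 -m jog '[[[-0.5,-1,-15,0,0,0],[0,0,-20,0,0,0],[0,0,0,0,0,0],[0,0,0,0,0,0],[0,0,0,0,0,0]]]'
```

```text
t: 22.97
eef_pos: [0.6016, -0.2815, 0.1067]
ee_rot: [-3.141, -0.001, -0.328]
wrist_force: [-0.1, 0.4, -0.3]
width: 0.0857
```

```bash
python3 -m jog '[[[-1,-1,-20,0,0,0],[0,0,-25,0,0,0],[0,0,-22,0,0,0],[0,0,-16,0,0,0],[0,0,-7,0,0,0],[0,0,0,0,0,0],[0,0,0,0,0,0]]]'; python3 -m jog '[[[0,0,0,0,0,0],[0,0,0,0,0,0],[0,0,0,0,0,0],[0,0,0,0,0,0],[0,0,0,0,0,0]]]' 1 50;  python3 look.py w20; python3 meas.py w20
```

```text
t: 23.55
eef_pos: [0.6008, -0.2836, 0.017]
ee_rot: [-3.141, -0.002, -0.33]
wrist_force: [0.0, -0.1, 0.3]
width: 0.0857
t: 23.97
eef_pos: [0.6006, -0.2837, 0.0179]
ee_rot: [3.141, -0.002, -0.33]
wrist_force: [-3.5, 2.1, 7.9]
width: 0.0548
pos [ 600.6 -283.7   17.9] rot [ 3.1413e+00 -1.7000e-03 -3.3010e-01] t 23.9667 F [-3.5  2.1  7.9] w 0.0548 q [ 0.61  0.73 -0.37  1.7   0.35  0.77 -0.26]
cap px [319. 286.] z 80.3 [ 604.2 -272.1] [29.6 45.1] 71.4
cap px [  4. 342.] z 61.4 [ 459.3 -263.3] [17.5  4.2] 64.2
white px [201.   6.] z [-0.7  0.2  1.4] [ 584.4 -148.6] [ 7.9 36.9] 71.6
white px [316. 199.] z [ 0.4  9.5 19. ] [ 602.6 -267.9] [27.  60.7] 77.3
white px [190. 366.] z [-0.5  0.2  1. ] [ 473.5 -358.4] [85.6 21.5] 34.6
white px [449. 366.] z [-0.2  0.5  1.3] [ 655.4 -421.8] [21.5 87.3] 17.7
(300, 340) [ 0.5986 -0.271   0.0984]
(400, 230) [ 0.6486 -0.2977  0.0021]
(230, 250) [ 5.422e-01 -2.766e-01  1.000e-04]
(560, 250) [ 0.7423 -0.3449  0.0013]
```

View pics/w20.png

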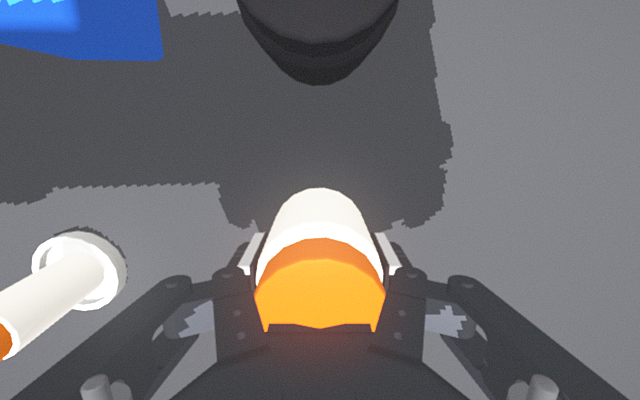

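```bash
python3 -m jog '[[[0,0,10,0,0,0],[0,0,22,0,0,0],[0,0,30,0,0,0],[0,0,32,0,0,0],[0,0,28,0,0,0],[0,0,0,0,0,0],[0,15,0,0,0,0.018],[0,26,0,0,0,0.018],[0,28,0,0,0,0.018],[0,28,0,0,0,0.018]]]'; python3 -m jog '[[[0,28,0,0,0,0.018],[0,28,0,0,0,0.018],[0,28,0,0,0,0.018],[0,28,0,0,0,0.018],[0,28,0,0,0,0.018],[0,28,0,0,0,0.018],[0,28,0,0,0,0.018],[0,28,0,0,0,0.018],[0,28,0,0,0,0.018],[0,28,0,0,0,0.018]]]'; python3 -m jog '[[[0,28,0,0,0,0.018],[0,28,0,0,0,0.018],[-1,28,0,0,0,0.018],[-1,28,0,0,0,0.018],[-1,22,0,0,0,0.006],[0,0,0,0,0,0],[0,0,0,0,0,0],[0,0,0,0,0,0]]]';  python3 look.py w21; python3 meas.py w21
```

```text
t: 24.85
eef_pos: [0.5985, -0.1846, 0.1367]
ee_rot: [-3.141, 0.002, -0.257]
wrist_force: [0.1, 0.6, -2.2]
width: 0.0548
t: 25.68
eef_pos: [0.5981, 0.0954, 0.1367]
ee_rot: [3.141, 0.002, -0.076]
wrist_force: [0.2, 0.4, -1.6]
width: 0.055
t: 26.35
eef_pos: [0.5959, 0.2268, 0.1368]
ee_rot: [3.14, 0.002, 0.001]
wrist_force: [0.1, -0.2, -1.7]
width: 0.0545
pos [595.9 226.8 136.8] rot [3.1401e+00 1.8000e-03 5.0000e-04] t 26.35 F [ 0.1 -0.2 -1.7] w 0.0545 q [-0.05  0.58 -0.57  1.7   0.37  0.97 -0.76]
cap px [136. 180.] z 81.6 [455.3 249.4] [12.4 32.2] 24.1
white px [586.  72.] z [11.9 12.8 14. ] [842.  332.3] [115.4 113.9] 0.1
white px [190. 365.] z [-0.5  0.3  1.2] [427.1 -23.6] [148.2  36.3] 53.6
white px [448. 365.] z [0.1 0.8 1.8] [763.3 -22. ] [ 37.6 148.3] 36.5
(300, 340) [0.5902 0.2373 0.2163]
(400, 230) [0.6839 0.1768 0.001 ]
(230, 250) [0.496  0.1523 0.0005]
(560, 250) [0.8643 0.1528 0.001 ]
```

View pics/w21.png

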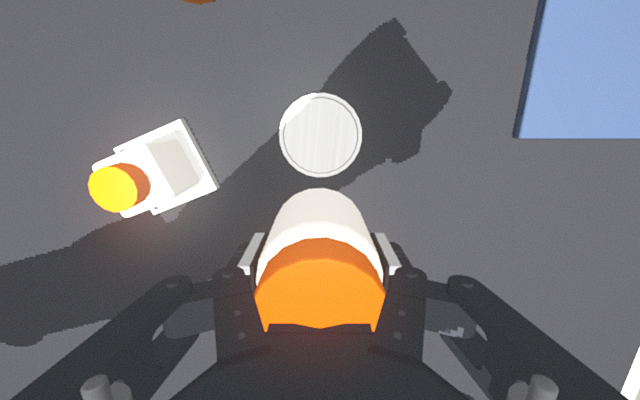

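```bash
python3 - <<'E'
from h import *
c,T=pickle.load(open("w21.pkl","rb")); P=cloud_wrist(c,T)*1000
m=np.zeros(P.shape[:2],bool); m[85:180,270:375]=1; m&=(P[...,2]>6)&(P[...,2]<14)&(c["color"].min(-1)>100)
q=P[m]; print("tray",cv2.minEnclosingCircle(q[:,:2].astype(np.float32)),np.median(q[:,2]))
# jar body far side: front face points in tool frame
m=np.zeros(P.shape[:2],bool); m[186:230,290:350]=1
d=(P-T[:3,3]*1000)@T[:3,:3]; m&=(P[...,2]>115)&(P[...,2]<175)
e=d[m]; print("jar far y",np.percentile(e[:,1],[1,50]).round(1),"x at", e[e[:,1]<np.percentile(e[:,1],1)+.5][:,0].mean())
from scipy.optimize import least_squares
e=e[e[:,1]<-10]
print(least_squares(lambda p:np.hypot(e[:,0]-p[0],e[:,1]-p[1])-28,[0,0],loss="soft_l1").x, len(e))
E
```

```text
tray ((596.7821655273438, 276.50054931640625), 39.926795959472656) 10.095873286398216
jar far y [-29.3 -28.1] x at 0.1334313716412372
[-0.24738577 -0.96530652] 2020
```

```bash
python3 -m jog '[[[0.5,24.5,0,0,0,0],[0.5,24,0,0,0,0],[0,0,-25,0,0,0],[0,0,-30,0,0,0],[0,0,-25,0,0,0],[0,0,-15,0,0,0],[0,0,0,0,0,0],[0,0,0,0,0,0],[0,0,0,0,0,0],[0,0,0,0,0,0]]]';  python3 look.py w22; python3 meas.py w22
```

```text
t: 27.23
eef_pos: [0.5992, 0.2765, 0.0448]
ee_rot: [-3.14, -0.003, -0.001]
wrist_force: [-0.0, 0.6, -1.4]
width: 0.0549
pos [599.2 276.5  44.8] rot [-3.14e+00 -2.80e-03 -6.00e-04] t 27.2333 F [-0.   0.6 -1.4] w 0.0549 q [-0.17  0.72 -0.52  1.7   0.45  0.84 -0.88]
cap px [43.  1.] z 66.1 [492.3 388.9] [18.4  2. ] 1.2
cap px [146.  35.] z 13.6 [499.3 390.9] [28.6  4.2] 15.6
cap px [319. 286.] z 107.2 [598.8 288.3] [29.7 45.6] 89.6
cap px [ 27. 322.] z 81.1 [455.7 244.3] [34.1 13.5] 86.9
white px [449. 366.] z [-0.1  0.6  1.5] [711.7 133.5] [23.7 99. ] 36.8
(300, 340) [0.5932 0.2879 0.1254]
(400, 230) [ 6.587e-01  2.661e-01 -4.000e-04]
(230, 250) [0.5325 0.2508 0.0008]
(560, 250) [0.7797 0.2502 0.001 ]
```

View pics/w22.png

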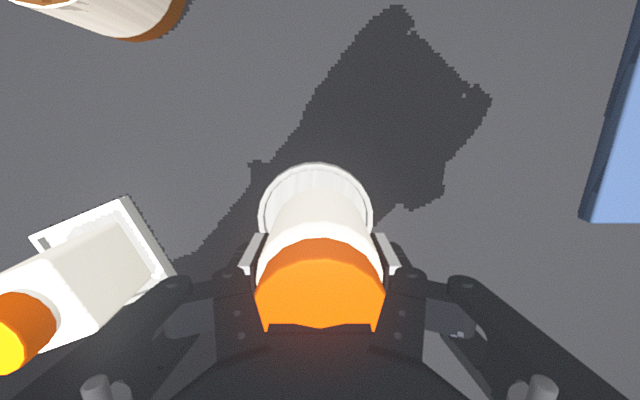

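```bash
python3 -m jog '[[[-1.5,0,-10,0,0,0],[0,0,0,0,0,0],[0,0,0,0,0,0]]]'; python3 look.py w23; python3 - <<'E'
from h import *
from scipy.optimize import least_squares
c,T=pickle.load(open("w23.pkl","rb")); P=cloud_wrist(c,T)*1000
m=np.zeros(P.shape[:2],bool); m[140:232,230:400]=1; m&=(P[...,2]>6)&(P[...,2]<14)&(c["color"].min(-1)>120)
q=P[m]; h=cv2.convexHull(q[:,:2].astype(np.float32))[:,0]; h=h[h[:,1]>285]
print("tray",least_squares(lambda p:np.hypot(h[:,0]-p[0],h[:,1]-p[1])-40,[597,276]).x)
d=(P-T[:3,3]*1000)@T[:3,:3]
m=np.zeros(P.shape[:2],bool); m[186:230,290:350]=1; m&=(P[...,2]>26)&(P[...,2]<72)
e=d[m]; e=e[e[:,1]<-10]
r=least_squares(lambda p:np.hypot(e[:,0]-p[0],e[:,1]-p[1])-28,[0,0],loss="soft_l1").x; print("jar tool",r,"world",T[:3,3]*1000+T[:3,:3]@[r[0],r[1],0])
print("cap z",np.median(P[270:300,310:330,2]))
E
```

```text
t: 27.53
eef_pos: [0.5958, 0.2756, 0.0323]
ee_rot: [3.141, 0.001, 0.0]
wrist_force: [-1.1, 0.0, -1.3]
width: 0.0547
pos [595.8 275.6  32.3] rot [3.1409e+00 1.0000e-03 1.0000e-04] t 27.5333 F [-1.1  0.  -1.3] w 0.0547 q [-0.17  0.73 -0.51  1.71  0.46  0.83 -0.89]
tray [596.49804123 276.51872406]
jar tool [-0.23234246 -0.92885137] world [595.5621012  276.52205318  32.27922098]
cap z 94.7357001363369
```

```bash
python3 -m jog '[[[0.7,0,-6,0,0,0],[0,0,-3,0,0,0],[0,0,-1.3,0,0,0],[0,0,0,0,0,0],[0,0,0,0,0,0]]]';  python3 -m jog '[[[0,0,-0.7,0,0,0],[0,0,0,0,0,0],[0,0,0,0,0,0]]]'
```

```text
t: 28.0
eef_pos: [0.597, 0.276, 0.0224]
ee_rot: [-3.142, 0.0, 0.0]
wrist_force: [0.2, -0.6, -1.9]
width: 0.0547
t: 28.25
eef_pos: [0.5972, 0.2761, 0.022]
ee_rot: [-3.141, -0.0, -0.0]
wrist_force: [-0.9, 0.0, 0.1]
width: 0.055
```

```bash
python3 -m jog '[[[0,0,-0.6,0,0,0],[0,0,0,0,0,0],[0,0,0,0,0,0]]]'
```

```text
t: 28.5
eef_pos: [0.5972, 0.2761, 0.0219]
ee_rot: [-3.142, -0.0, -0.0]
wrist_force: [-1.9, -1.0, 5.3]
width: 0.0548
```

```bash
python3 -m jog '[[[0,0,0,0,0,0],[0,0,0,0,0,0],[0,0,0,0,0,0],[0,0,0,0,0,0],[0,0,0,0,0,0],[0,0,0,0,0,0]]]' -1; python3 -m jog '[[[0,0,12,0,0,0],[0,0,25,0,0,0],[0,0,30,0,0,0],[0,0,30,0,0,0],[0,0,30,0,0,0],[0,0,30,0,0,0],[0,-25,0,0,0,0],[0,-30,0,0,0,0],[0,-30,0,0,0,0],[0,-30,0,0,0,0]]]'; python3 -m jog '[[[0,-30,0,0,0,0],[0,-30,0,0,0,0],[0,0,0,0,0,0],[0,0,0,0,0,0],[0,0,0,0,0,0]]]'; python3 look.py w24; python3 meas.py w24; python3 - <<'E'
from h import *
from workcell import robot
for n in("top","scene"):
    c=robot.capture(n); cv2.imwrite(f"pics/{n}9.png",c["color"]); pickle.dump(c,open(n+"9.pkl","wb"))
E
```

```text
t: 29.0
eef_pos: [0.5971, 0.2759, 0.0211]
ee_rot: [-3.142, 0.0, -0.0]
wrist_force: [-0.3, -0.4, 0.3]
width: 0.0855
t: 29.83
eef_pos: [0.597, 0.16, 0.1795]
ee_rot: [-3.141, -0.001, 0.001]
wrist_force: [0.6, 0.1, 0.2]
width: 0.0855
t: 30.25
eef_pos: [0.5971, 0.1017, 0.1791]
ee_rot: [-3.141, -0.001, 0.0]
wrist_force: [0.1, 1.4, 0.4]
width: 0.0853
pos [597.1 101.7 179.1] rot [-3.1407e+00 -9.0000e-04  2.0000e-04] t 30.25 F [0.1 1.4 0.4] w 0.0853 q [ 0.17  0.48 -0.58  1.75  0.31  1.   -0.53]
cap px [122.  20.] z 84.0 [444.  240.4] [36.5 27.9] 0.2
cap px [319.   3.] z 83.0 [596.5 253.5] [ 3.3 23.4] 88.7
cap px [318. 189.] z 54.4 [596.8  97.6] [39.7 85.5] 24.6
white px [186.  50.] z [ 3.5  7.8 16.9] [442.3 241.2] [80.3 69.4] 22.0
white px [318.  27.] z [ 3.6  5.4 13.8] [595.4 259.3] [45.4 81.9] 89.0
white px [319. 167.] z [ 3.5  5.5 11.4] [596.3  95.1] [ 67.8 114.5] 25.1
(300, 340) [0.5913 0.113  0.2595]
(400, 230) [ 6.993e-01  3.310e-02 -2.000e-04]
(230, 250) [0.5542 0.1109 0.2024]
(560, 250) [9.077e-01 5.400e-03 6.000e-04]
```

View pics/w24.png

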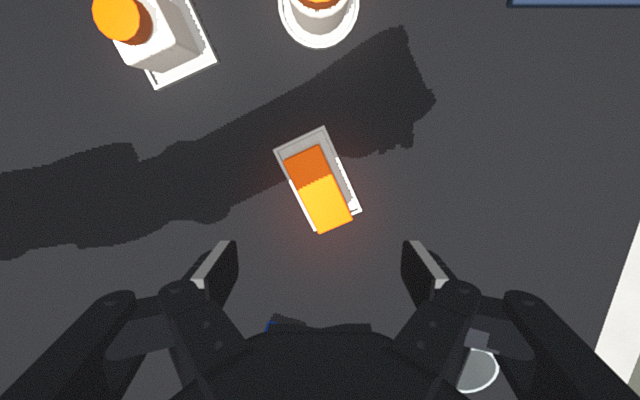

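View pics/scene9.png

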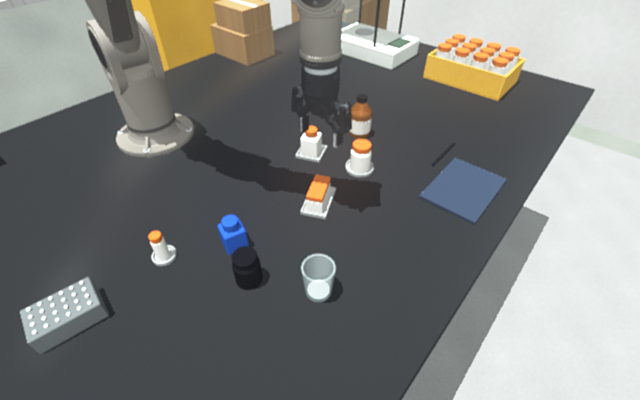

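View pics/top9.png

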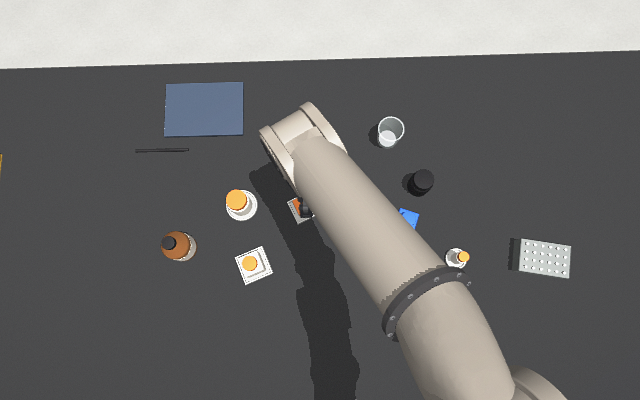

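All four stand in their trays; the scene view shows the vial (157,247), box (318,190), bottle (311,143) and jar (361,155), and the beaker and reagent bottle look unmoved. One numeric check before handing in.

```bash
python3 - <<'E'
from h import *
for n in ("top","scene"):
  P0=None
  for k in "09":
    c=pickle.load(open(n+k+".pkl","rb")); P=cloud(c)*1000; hsv=cv2.cvtColor(c["color"],cv2.COLOR_BGR2HSV)
    org=(hsv[...,0]>8)&(hsv[...,0]<25)&(hsv[...,1]>120)&(hsv[...,2]>80)
    if k=="9":
      for nm,x,y,h in [("jar",596.7,276.5,84),("bottle",443,245,84),("vial",450,-258.5,74),("box",597,97,54)]:
        q=P[org&(np.hypot(P[...,0]-x,P[...,1]-y)<55)&(abs(P[...,2]-h)<5)]
        if len(q)<20: print(n,nm,"hidden"); continue
        r=cv2.minAreaRect(q[:,:2].astype(np.float32)); print(n,nm,np.median(q[:,2]).round(1),np.round(r[0],1),np.round(r[1],1),round(r[2],1))
    for nm,x,y,h in [("reagent",491,423,130),("beaker",766,-104,80),("black",636,-176,80)]:
        q=P[(np.hypot(P[...,0]-x,P[...,1]-y)<45)&(abs(P[...,2]-h)<6)]
        if len(q)>5: r=cv2.minAreaRect(q[:,:2].astype(np.float32)); print(n,k,nm,np.round(r[0],1))
E
```

```text
top 0 reagent [490.8 422.8]
top 0 beaker [ 765.4 -102.3]
top 0 black [ 636.5 -174.3]
top jar 83.7 [596.9 278.2] [48.8 45.8] 43.2
top bottle 84.0 [443.6 244.8] [33. 33.] 54.0
top vial 73.2 [ 449.5 -256.7] [22.5 23.8] 16.8
top box 53.8 [581.4 130.4] [38.6 14.2] 25.2
top 9 reagent [490.8 422.7]
top 9 beaker [ 765.7 -102.2]
top 9 black [ 636.2 -174. ]
scene 0 reagent [491.2 417.9]
scene 0 beaker [ 765.8 -105.9]
scene 0 black [ 637.1 -178.4]
scene jar 82.5 [596.7 274.7] [47.3 49.8] 15.0
scene bottle 82.4 [447.5 243.4] [25.7 37.5] 24.7
scene vial 72.9 [ 449.7 -260.8] [23.7 25.1] 62.8
scene box 52.7 [596.3  95.7] [39.5 89.1] 25.1
scene 9 reagent [491.2 417.7]
scene 9 beaker [ 765.4 -105.9]
scene 9 black [ 637.1 -178.8]
```

```bash
python3 -c "
from workcell import robot
print(robot.hand_in())"
```

```text
the job is handed in; nothing more can be done
None
```

All four containers stand upright in their matching trays, and the job was handed in at about 30 s of the 106 s allowed. I moved the vial, square bottle, slide box and jar, in that order, lowering each until light contact (at most 18 N at the wrist) before letting go.

**Last checks:**
- **Height:** every container's top is at its own height plus the 4 mm tray floor, within about 1.5 mm, so all sit flat on the tray floor.
- **Centring:** each container is within about 1–2 mm of its tray centre. The top and scene cameras differ from each other by 3–4 mm in y, so I used the wrist camera, which lies between them.
- **Turn:** the slide box measures 24.6–25.1° against 24.9° for its tray. The bottle was released at 22.0°, the same as its tray, though its angle was only judged by eye afterwards.
- **Left alone:** the reagent bottle, the beaker and the black jar did not move (0.4 mm or less between first and last pictures). The blue bottle was partly hidden from the top camera at the end; in the scene picture it looks unmoved.

**Partly hidden:** in the last top view the arm covers most of the slide box, so that camera's centre for it is not valid. In the scene view the bottle's cap is partly hidden, which throws its x off by about 4 mm. The other views of both agree with the trays.

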